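# Load the spacer collars of a vegetable press

### The job

Get the vegetable press ready for the next batch: turn the red locking knob clockwise to its free stop, draw the carriage by its black handle all the way out from under the press head, and slide every blue collar lying on the black mat (two to four of them) down over the upright steel shaft so that they all sit flat in one stack on the carriage. With all of them loaded, push the carriage fully home under the head and turn the knob back to its locked stop. Leave the yellow-lidded jar and the steel bowl that stand beside the press where they are.

Things in the scene. Friction and masses are not known exactly. Their poses are not given: they have to be found in the camera images.
- press: The press, fixed; placed and turned anew each time. Origin at table height below the shaft's home; x points to the press's back, z up. Steel base plate 10 mm thick: x -275..+110 mm, y within 60 mm, plus knob pad x -165..-60, y to -145 mm. Head on two rods at the back: x -40..+95, y within 35 mm, underside (white pusher) 150 mm above the table.
- carriage (a joint): How far the carriage is drawn out, m: 0 = home under the head, 0.14 = fully out at its stop. Slides along the press's -x axis with about 3 N of friction and stays where left. Aluminium deck 170 x 100 mm, flat top 30 mm above the table. While the knob is locked its finger blocks a yellow ear on the deck's side.
- shaft_foot (a point): Centre of the shaft's foot, on the deck's top face (30 mm above the table); moves with the carriage, axes as the press. The steel shaft is 20 mm in diameter and stands 100 mm high above this point; its top 10 mm taper to 10 mm diameter.
- handle (a point): Grip point of the carriage's handle, an upright black round post 26 mm in diameter, 45 mm high on the deck, 95 mm from the shaft on the press's -x side. The point is on its axis, 60 mm above the table; moves with the carriage, axes as the press.
- clamp (a joint): Angle of the red locking knob, rad: 0 = locked (stop), 1.5 = free (stop); it grows clockwise seen from above. About 0.06 N m of friction; it stays where it is left. Below about 0.2 its finger stops the carriage from being drawn out.
- clamp_grip (a point): Grip point of the red knob, on its upright axis, 52 mm above the table. The grip is a bar 50 mm long, 14 mm wide, from 30 to 64 mm above the table, lying along this point's x axis, which turns with the knob; a red finger below it points along +x, 75 mm long. Knob axis fixed on the press at x = -120, y = -110 mm.
- collar1: A blue plastic spacer collar, if present this time: a plain ring 54 mm outside diameter, 20 mm high, bore 24 mm, about 60 g. Origin at its centre (half height); z along its axis, both ends alike.
- collar2: A blue plastic spacer collar, if present this time: a plain ring 54 mm outside diameter, 20 mm high, bore 24 mm, about 60 g. Origin at its centre (half height); z along its axis, both ends alike.
- collar3: A blue plastic spacer collar, if present this time: a plain ring 54 mm outside diameter, 20 mm high, bore 24 mm, about 60 g. Origin at its centre (half height); z along its axis, both ends alike.
- collar4: A blue plastic spacer collar, if present this time: a plain ring 54 mm outside diameter, 20 mm high, bore 24 mm, about 60 g. Origin at its centre (half height); z along its axis, both ends alike.
- mat: Black rubber mat 210 x 210 mm, 2 mm thick, fixed; origin at the centre of its underside. The collars lie flat on it at the start.
- jar: Bystander: small white jar with a yellow lid, 50 mm in diameter, 70 mm high. Origin at its underside's centre.
- bowl: Bystander: steel bowl, 120 mm across, 50 mm high. Origin at its underside's centre.
Things that resemble listed ones, but are neither listed nor needed, are in the scene too. Leave any turquoise or white look-alike of the collar2 alone.

How it is judged (in metres and radians):
On the way, in this order (a step that is already met when the one before it is completed fails the run):
1. the locking knob is turned to free (value of joint clamp above 1.2 rad), for 0.2 s.
2. the carriage is drawn fully out (value of joint carriage above 0.128 m), for 0.2 s.
3. every collar present sits on the shaft, released, with the carriage still out (horizontal distance between each of collar1, collar2, collar3, collar4 and shaft_foot below 0.006 m and z of collar1 in the frame of shaft_foot between 0.004 and 0.076 m and angle between the z axis of each of collar1, collar2, collar3, collar4 and the z axis of shaft_foot, either way round below 0.12 rad and contact force between the fingers and collar1 below 0.3 N and linear speed of each of collar1, collar2, collar3, collar4 below 0.03 m/s and z of collar2 in the frame of shaft_foot between 0.004 and 0.076 m and contact force between the fingers and collar2 below 0.3 N and z of collar3 in the frame of shaft_foot between 0.004 and 0.076 m and contact force between the fingers and collar3 below 0.3 N and z of collar4 in the frame of shaft_foot between 0.004 and 0.076 m and contact force between the fingers and collar4 below 0.3 N and value of joint carriage above 0.1 m), for 0.3 s.
4. the carriage is pushed home (value of joint carriage below 0.006 m), for 0.2 s.
5. the knob is locked (value of joint clamp below 0.17 rad), for 0.2 s.
At the end, for the whole second after the job is handed in: Every collar present sits flat (within 0.12 rad) and at rest in one stack on the shaft (axis within 6 mm, centre of the topmost no more than 76 mm above the deck), released; the carriage is within 8 mm of home and the knob within 0.17 rad of its locked stop (horizontal distance between each of collar1, collar2, collar3, collar4 and shaft_foot below 0.006 m and z of collar1 in the frame of shaft_foot between 0.004 and 0.076 m and angle between the z axis of each of collar1, collar2, collar3, collar4 and the z axis of shaft_foot, either way round below 0.12 rad and contact force between the fingers and collar1 below 0.3 N and linear speed of each of collar1, collar2, collar3, collar4 below 0.03 m/s and z of collar2 in the frame of shaft_foot between 0.004 and 0.076 m and contact force between the fingers and collar2 below 0.3 N and z of collar3 in the frame of shaft_foot between 0.004 and 0.076 m and contact force between the fingers and collar3 below 0.3 N and z of collar4 in the frame of shaft_foot between 0.004 and 0.076 m and contact force between the fingers and collar4 below 0.3 N and value of joint carriage below 0.008 m and value of joint clamp below 0.17 rad); the robot touches nothing.
It fails at once if the jar or the bowl is moved more than 40 mm (distance of any of jar, bowl from where it was at the start of the episode above 0.04 m).
Of collar1, collar2, collar3, collar4 only 2 to 4 are there at a start; the rules pass over those that are not, and their reading is None.
At some moment in a run one of collar1, collar2, collar3, collar4 may be knocked a few centimetres aside while the robot is not near it.
Once in a run the grip may slacken for a moment while it holds something.
It also fails if it takes over 210 s, if anything falls off the work surface, if the arm or the gripper's body presses on something with over 40 N, if the wrist force passes 120 N, or if a joint passes its speed limit or range.

### The arm

A 6-joint arm with a two-finger parallel gripper is mounted at the origin on the work surface. World frame = base frame: x ahead of the robot, y to its left, z up, the work surface at z = 0. Lengths are in m, angles in degrees, forces in N, time in s.
With the tool pointing down it reaches from about 0.275 to 0.975 m from the base axis. Payload 8.4 kg.
Tool frame: the origin (TCP) lies between the finger pads; the fingertips stand 14 mm ahead of it and the grasp point (between the pads) lies 5 mm behind it; z points along the fingers, x is the direction in which the jaws open and shut, and the axes are right-handed (so a half turn about z gives the same grasp; the last joint's range is limited). The gripper opens to 92 mm and grips with 3 to 60 N. Pads are 20 mm wide; open, the fingers measure 128 mm over their backs; the gripper's body (75 mm by 189 mm) begins 69 mm behind the grasp point.
Start: joints at [-63.621, 20.225, 93.587, -0, 66.188, -0.138], TCP at [0.279, -0.559, 0.189] pointing down, gripper open.
Joint ranges: [-150.9, 150.9], [-52.94, 120.26], [3.33, 152.33], [-74.26, 254.26], [0, 154.13], [-172.89, 172.89]. Speed limits (degrees/s): [127.2, 127.2, 159.86, 180, 180, 180].

### API

Orientations are given as [roll, pitch, yaw] about the fixed x, y, z axes, in that order (R = Rz(yaw) Ry(pitch) Rx(roll)).
In Python, from bench import state, cams, ctrl, models gives the robot as it stands.
- The arm moves only by the tool drive_tool, never from a script. Its arguments are lists of equal length, an entry for each row: "travel": the shift along the tool's x, y, z each as a share of 0.06 m, from -1 to 1, a list of three; "rotation": the turn, a rotation vector about the tool's x, y, z each as a share of 180 degrees, from -1 to 1, a list of three; "fingers": the closure, from -1 (fully open) to 1 (shut), so that 0 is half open. In form: {"travel": [[tx, ty, tz], ...], "rotation": [[wx, wy, wz], ...], "fingers": [fingers, ...]}. A call has 1 to 10 rows; each row shifts and turns the commanded pose from where the row before left it, along the tool's axes as they then stand; what a row does not reach is not made up. A row lasts 1/8 s, in which the tool goes at most 62.5 mm and 10.7 degrees, less where a joint would pass 70% of its speed; a pose out of reach is approached as far as the arm can. A call with a number of a shift or a turn outside -1 to 1 is refused whole. A call with a gripper value outside its range is refused whole. The fingers move at their own pace and stop on an object; "newtons" is the grip in N (left out, the last holds). Time passes only in rows, so rows that do not move let the fingers close. It gives the time, the measured TCP pose, the force and the opening at its end, in the units of the state.
- state(): the state, without advancing time (a new reading comes with each control period).
- cams.snapshot(name): name is "side" or "top" or "wrist"; returns the picture (384x512x3 uint8, blue, green, red); there is no depth.
- cams.camera_params(name): a dict with "K" (3x3 intrinsics, pixels), "R" (3x3) and "t" (3): a world point X has camera coordinates R X + t; the wrist camera has in their place "hand_eye" (4x4, takes a point from camera to tool coordinates, whose origin is the TCP and whose axes are the tool frame's). Camera axes: x right, y down, z forward; pixel columns grow to the right and rows downward; lengths in m; the calibration is good to about 2 mm. A picture is of the moment at which its call begins: read the wrist's pose just before it. camera_params takes no time and is no camera call.
- ctrl.sign_off(): hands the job in, once; it reports no verdict.
Trained networks look in the newest picture that a camera, given by its name, has taken for a name from the list of things; names that differ only in an ending like _2 or _b are one class to them, and where a whole thing is asked for, a point or a joint stands for the part that bears it (a point fixed in the world has none). Each returns a list of dicts, best first, with "conf" (0 to 1); they miss things now and then, are a little off and sometimes report something else, mostly with a low value. They report only what shows in the picture. A call takes as long as a camera call. They do not tell look-alikes from the thing itself.
- models.outline_of(label, camera): "pixels" (384x512 bool, what is visible of it) and "extent" ([left, top, right, bottom] in pixels, round what is visible of it).
The state is a dict: "clock": time; "joints": joint angles; "joint_vel": joint speeds; "effort": joint torques, N m; "position": TCP position; "orientation": TCP orientation; "contact_force": force on the tool from outside, world axes, zero at the start; "torque": the same for the moment, N m; "gripper_width": finger opening in m.
Only numpy, scipy, OpenCV 4.12 (cv2) and the standard library are available. Lean on these libraries where they do the work, as an engineer would, in place of code of your own. Each camera call takes 0.05 s, during which the arm holds its last target.

## Working session

There is one attempt and no reset: what is moved stays moved. The work goes in short steps, Python scripts to look and compute and a tool call to move; the robot and the scene stay as the last step left them, time stands still between calls to the robot, and variables do not carry over. Pictures are saved under pics/ and viewed, and the job is handed in when it is done.

Besides the shell and the picture viewer there is one more tool, called after "Request:" as name(argument=value, ...) on one line, values as JSON. drive_tool: Moves the arm, as the interface text tells. Its arguments: {"type":"object","properties":{"travel":{"type":"array","items":{"type":"array","items":{"type":"number"}}},"rotation":{"type":"array","items":{"type":"array","items":{"type":"number"}}},"fingers":{"type":"array","items":{"type":"number"}},"newtons":{"type":"number"}},"required":["travel","rotation","fingers"]}

```bash
ls; mkdir -p pics
python3 - <<'E'
from bench import state, cams, ctrl, models
import cv2
s=state();print(s)
for n in ["side","top","wrist"]:
    im=cams.snapshot(n);cv2.imwrite(f"pics/a_{n}.png",im);p=cams.camera_params(n)
    print(n,{k:v for k,v in p.items()})
E
```

```text
pics
{'clock': 0.0, 'joints': array([-6.36231007e+01,  2.02616046e+01,  9.36297166e+01,  1.38228361e-03,
        6.61880263e+01, -1.37403233e-01]), 'joint_vel': array([-0.01203999,  0.09159047, -0.06158795,  0.02879339,  0.03994019,
       -0.01739657]), 'effort': array([-2.54554601e-03, -5.93851554e+01, -3.34215224e+01,  6.95588230e-02,
        2.34207173e-02, -9.22255049e-05]), 'position': array([ 0.27878181, -0.55877592,  0.18866855]), 'orientation': array([-1.79998546e+02,  7.93442431e-02, -6.34862554e+01]), 'contact_force': array([-0.03786004, -0.18857434,  0.1480695 ]), 'torque': array([0.02439438, 0.01163445, 0.00740066]), 'gripper_width': 0.09224041887353342}
side {'K': array([[415.07742631,   0.        , 263.28656777],
       [  0.        , 415.07742631, 183.85014069],
       [  0.        ,   0.        ,   1.        ]]), 'R': array([[-0.99124777, -0.13055335, -0.01958768],
       [-0.07677717,  0.69081112, -0.71894733],
       [ 0.10739237, -0.71115105, -0.6947885 ]]), 't': array([0.53935287, 0.09774798, 1.05749235])}
top {'K': array([[457.78922614,   0.        , 248.31817152],
       [  0.        , 457.78922614, 190.81020515],
       [  0.        ,   0.        ,   1.        ]]), 'R': array([[ 0.01625743, -0.99980269, -0.01141413],
       [-0.99651707, -0.0152681 , -0.08197933],
       [ 0.08178889,  0.01270714, -0.99656867]]), 't': array([0.00877168, 0.53977108, 1.37824601])}
wrist {'K': array([[299.57068545,   0.        , 253.35738726],
       [  0.        , 299.57068545, 193.24198842],
       [  0.        ,   0.        ,   1.        ]]), 'hand_eye': array([[ 9.99999937e-01,  3.03646287e-04,  1.86259741e-04,
        -5.14182456e-04],
       [-3.44007335e-04,  9.58928228e-01,  2.83648614e-01,
        -8.05245522e-02],
       [-9.24808752e-05, -2.83648660e-01,  9.58928271e-01,
        -1.94025132e-01],
       [ 0.00000000e+00,  0.00000000e+00,  0.00000000e+00,
         1.00000000e+00]])}
```

View pics/a_top.png

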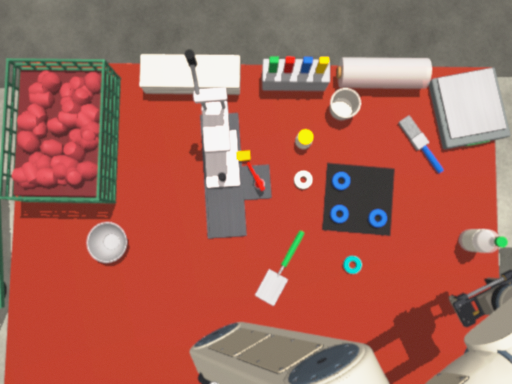

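View pics/a_side.png

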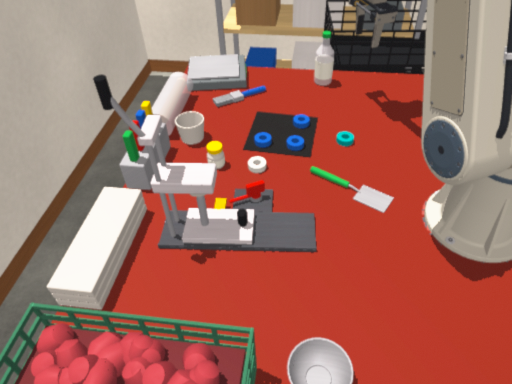

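View pics/a_wrist.png

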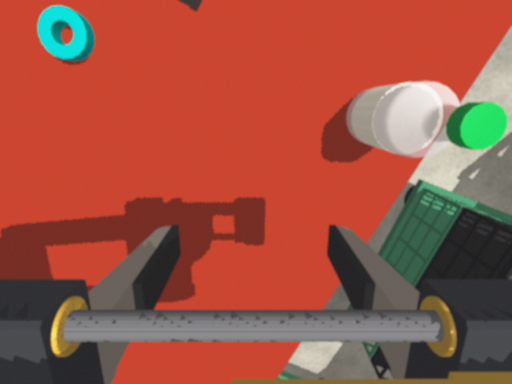

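```bash
cat > h.py <<'E'
import numpy as np, cv2
from bench import state, cams, ctrl, models
from scipy.spatial.transform import Rotation as Ro
def cam(n,s=None):
    p=cams.camera_params(n);K=p['K']
    if n!='wrist': return K,p['R'],p['t']
    s=s or state()
    T=np.eye(4);T[:3,:3]=Ro.from_euler('xyz',s['orientation'],degrees=True).as_matrix();T[:3,3]=s['position']
    M=np.linalg.inv(T@p['hand_eye']);return K,M[:3,:3],M[:3,3]
def back(uv,z,c):
    K,R,t=c;d=R.T@np.linalg.inv(K)@np.array([uv[0],uv[1],1.]);o=-R.T@t
    return o+d*(z-o[2])/d[2]
def proj(X,c):
    K,R,t=c;v=(K@(R@np.atleast_2d(X).T+np.reshape(t,(3,1)))).T;return v[:,:2]/v[:,2:]
E
python3 - <<'E'
from h import *
im=cams.snapshot('top');c=cam('top')
for l in ["collar1","clamp","clamp_grip","handle","carriage","press","jar","bowl","mat"]:
    for o in models.outline_of(l,'top')[:5]:
        m=o['pixels'];ys,xs=np.nonzero(m);u=(xs.mean(),ys.mean())
        print(l,round(o['conf'],2),[int(v) for v in o['extent']],np.round(u,1),m.sum(),im[m].mean(0).astype(int),np.round(back(u,.012,c)[:2],4))
        np.save(f'm_{l}.npy',m) if l in('press','carriage','clamp') and o['conf']>.5 else 0
cv2.imwrite('pics/b_top.png',cv2.resize(im[80:250,180:410],None,fx=3.4,fy=3.4,interpolation=cv2.INTER_CUBIC))
E
```

```text
collar1 0.77 [369, 209, 389, 227] [377.3 217.8] 236 [211 120  48] [ 0.4637 -0.378 ]
collar1 0.75 [330, 173, 350, 186] [338.8 179.5] 120 [229 134  53] [ 0.5797 -0.2609]
collar1 0.7 [342, 253, 362, 276] [351.9 264.2] 270 [181 189  53] [ 0.3219 -0.3005]
collar1 0.62 [294, 172, 315, 187] [302.4 179.5] 183 [238 242 244] [ 0.5781 -0.1487]
collar1 0.53 [331, 203, 348, 222] [338.9 213. ] 220 [218 126  51] [ 0.4766 -0.2611]
clamp 0.69 [250, 164, 263, 193] [256.9 178.9] 132 [ 40  51 225] [ 0.5778 -0.0085]
clamp 0.56 [204, 132, 251, 186] [225.3 164.4] 1490 [184 204 212] [0.6214 0.0901]
clamp_grip 0.68 [248, 161, 264, 192] [256.5 178.1] 177 [ 45  55 216] [ 0.5801 -0.0071]
clamp_grip 0.68 [204, 130, 248, 183] [225.1 164.7] 1323 [187 207 214] [0.6206 0.0905]
handle 0.77 [201, 132, 247, 189] [225.1 164.8] 1373 [187 206 214] [0.6202 0.0906]
handle 0.6 [87, 226, 124, 263] [106.6 241.8] 1221 [184 186 193] [0.3771 0.4492]
handle 0.38 [327, 206, 349, 221] [338.6 213.2] 195 [223 129  51] [ 0.4757 -0.2601]
carriage 0.7 [204, 128, 250, 185] [225.2 164.7] 1352 [188 208 215] [0.6204 0.0903]
carriage 0.19 [331, 205, 351, 221] [339.  212.9] 181 [227 132  52] [ 0.4767 -0.2614]
press 0.85 [183, 49, 274, 239] [225.2 162.7] 6962 [152 156 167] [0.6267 0.0906]
jar 0.61 [369, 208, 388, 228] [377.4 217.5] 236 [213 121  48] [ 0.4646 -0.3784]
jar 0.48 [294, 128, 315, 147] [304.2 138.4] 259 [ 41 212 223] [ 0.7064 -0.1534]
bowl 0.88 [87, 224, 125, 260] [106.4 241.7] 1192 [185 187 193] [0.3772 0.4498]
mat 0.94 [319, 162, 397, 237] [359.6 197.5] 3844 [57 56 60] [ 0.5251 -0.3245]
mat 0.37 [203, 132, 251, 187] [225.1 164.3] 1430 [185 205 212] [0.6216 0.0907]
mat 0.25 [184, 46, 272, 238] [225.1 161.9] 7022 [152 156 168] [0.6293 0.0909]
```

View pics/b_top.png

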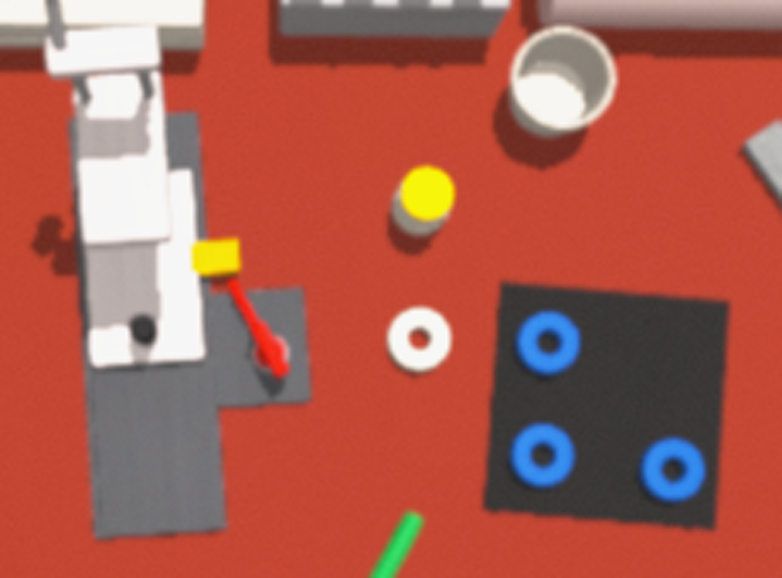

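```bash
cat >> h.py <<'E'
def fitpress(z0=0.01):
    c=cam('top')
    P=np.array([[-.275,.06],[-.275,-.06],[-.165,-.145],[-.06,-.145],[.11,-.06],[-.165,-.06]])
    uv=np.array([[96,537],[226,528],[310,401],[302,288],[197,113],[218,408]])/3.4+[180,80]-.35
    W=np.array([back(u,z0,c)[:2] for u in uv])
    pc,wc=P.mean(0),W.mean(0);H=(P-pc).T@(W-wc);th=np.arctan2(H[0,1]-H[1,0],H[0,0]+H[1,1])
    R=np.array([[np.cos(th),-np.sin(th)],[np.sin(th),np.cos(th)]]);t=wc-R@pc
    return R,t,th,W-(P@R.T+t)
E
python3 - <<'E'
from h import *
R,t,th,r=fitpress();print(t,np.degrees(th));print(np.round(r*1000,1))
print('knob',R@[-.12,-.11]+t,'handle',R@[-.095,0]+t,'xdir',R[:,0])
c=cam('top');X=R@[-.12,-.11]+t;print(proj([*X,.064],c))
X=R@[-.095,0]+t;print(proj([*X,.075],c))
s=cam('side');print(proj([[*X,.075],[*(R@[-.12,-.11]+t),.064]],s))
E
```

```text
[0.67216644 0.10535778] 5.021282871075263
[[ 1.9 -2.1]
 [ 1.4  0.5]
 [ 0.2  1.3]
 [-1.3  0.7]
 [-2.2 -0.2]
 [-0.  -0.1]]
knob [ 0.56225481 -0.01472316] handle [0.57753103 0.09704283] xdir [0.99616225 0.08752578]
[[259.054689   182.21240338]]
[[221.32467793 176.12185725]]
[[243.63768699 211.50717994]
 [256.65667891 183.23591461]]
```

```bash
cat >> h.py <<'E'
def plan(pos,yaw,vmax=.9,d=3):
    s=state();p0=s['position'];y0=s['orientation'][2];dy=yaw-y0
    dp=np.array(pos)-p0
    Rr0=Ro.from_euler('xyz',s['orientation'],degrees=True)
    n=max(int(np.ceil(np.linalg.norm(dp)/(.06*vmax))),int(np.ceil(abs(dy)/10.4)),1)
    print('now',np.round(p0,4),np.round(s['orientation'],1),'clock',s['clock'],'n',n)
    T=[];r=round(-dy/n/180,4)
    for i in range(n):
        yw=y0+dy*i/n
        R=Ro.from_euler('xyz',[180,0,yw],degrees=True).as_matrix()
        T.append([round(float(v),d) for v in R.T@(dp/n)/.06])
    tilt=Rr0.inv()*Ro.from_euler('xyz',[180,0,y0],degrees=True)
    print('travel',T,'rot',[0,0,r],'tiltfix',np.round(tilt.as_rotvec(True)/180,4))
E
python3 -c "
from h import *
plan([.52,-.05,.27],110)"
```

```text
now [ 0.279  -0.5592  0.1894] [180.   -0.  -63.5] clock 0.65 n 17
travel [[-0.341, -0.434, -0.079], [-0.259, -0.488, -0.079], [-0.168, -0.526, -0.079], [-0.073, -0.548, -0.079], [0.026, -0.552, -0.079], [0.123, -0.538, -0.079], [0.216, -0.508, -0.079], [0.303, -0.462, -0.079], [0.38, -0.401, -0.079], [0.445, -0.327, -0.079], [0.496, -0.243, -0.079], [0.531, -0.151, -0.079], [0.55, -0.055, -0.079], [0.551, 0.043, -0.079], [0.534, 0.14, -0.079], [0.501, 0.233, -0.079], [0.452, 0.318, -0.079]] rot [0, 0, np.float64(-0.0567)] tiltfix [ 0. -0. -0.]
```

Request:
drive_tool(travel=[[-0.34, -0.43, -0.08], [-0.26, -0.49, -0.08], [-0.17, -0.53, -0.08], [-0.07, -0.55, -0.08], [0.03, -0.55, -0.08], [0.12, -0.54, -0.08], [0.22, -0.51, -0.08], [0.3, -0.46, -0.08], [0.38, -0.4, -0.08], [0.45, -0.33, -0.08]], rotation=[[0, 0, -0.0567], [0, 0, -0.0567], [0, 0, -0.0567], [0, 0, -0.0567], [0, 0, -0.0567], [0, 0, -0.0567], [0, 0, -0.0567], [0, 0, -0.0567], [0, 0, -0.0567], [0, 0, -0.0567]], fingers=[-1, -1, -1, -1, -1, -1, -1, -1, -1, -1])

```text
clock: 1.9
position: [0.4216, -0.2583, 0.2377]
orientation: [180.0, -0.0, 38.9]
contact_force: [0.5, -0.8, 0.2]
gripper_width: 0.0919
```

Request:
drive_tool(travel=[[0.5, -0.24, -0.08], [0.53, -0.15, -0.08], [0.55, -0.05, -0.08], [0.55, 0.04, -0.08], [0.53, 0.14, -0.08], [0.5, 0.23, -0.08], [0.45, 0.32, -0.08], [0, 0, 0]], rotation=[[0, 0, -0.0567], [0, 0, -0.0567], [0, 0, -0.0567], [0, 0, -0.0567], [0, 0, -0.0567], [0, 0, -0.0567], [0, 0, -0.0567], [0, 0, 0]], fingers=[-1, -1, -1, -1, -1, -1, -1, -1])

```text
clock: 2.9
position: [0.5215, -0.0487, 0.2713]
orientation: [179.9, 0.0, 110.2]
contact_force: [0.0, -0.1, -0.7]
gripper_width: 0.0918
```

Run:
```python
from h import *
s=state();print(s['position'],s['orientation'],s['clock'])
im=cams.snapshot('wrist');cv2.imwrite('pics/c_wrist.png',im)
R,t,th,_=fitpress();c=cam('wrist',s)
print(proj([*(R@[-.12,-.11]+t),.064],c),proj([*(R@[-.095,0]+t),.075],c))
```

```text
[ 0.52153358 -0.04868886  0.27132266] [1.79947828e+02 6.11894834e-03 1.10197958e+02] 2.9
[[265.64381023 200.87127765]] [[335.52804903 238.68756099]]
```

View pics/c_wrist.png

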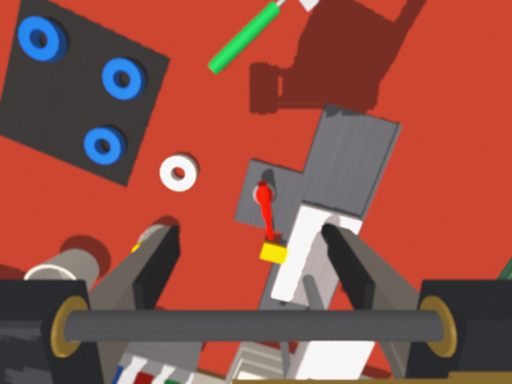

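Run:
```python
from h import *
im=cv2.imread('pics/c_wrist.png')
cv2.imwrite('pics/c_z.png',cv2.resize(im[150:260,200:370],None,fx=4.6,fy=4.6,interpolation=cv2.INTER_CUBIC))
```

```text
(no output)
```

View pics/c_z.png

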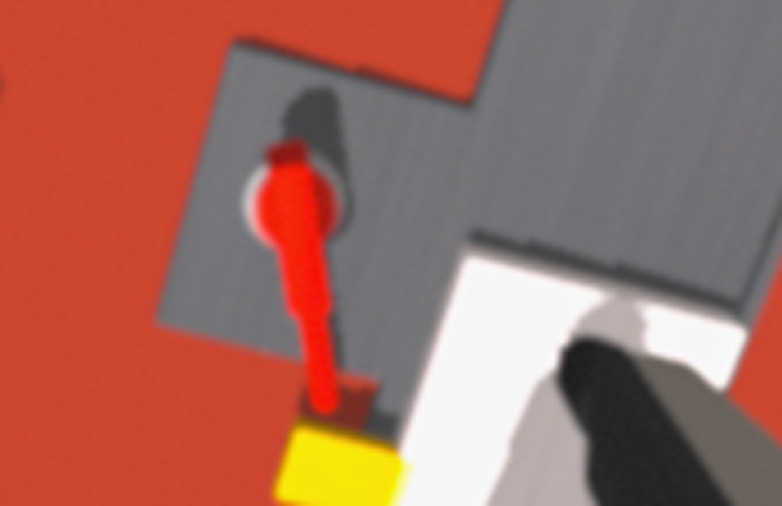

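Run:
```python
from h import *
c=cam('wrist')
f=lambda u,z:back(np.array(u)/4.6+[200,150]-.4,z,c)[:2]
a,b=f((290,168),.064),f((310,314),.064);ft=f((324,403),.025)
print(a,b,np.linalg.norm(a-b),(a+b)/2,np.degrees(np.arctan2(*(b-a)[::-1])))
R,t,th,_=fitpress();k=R@[-.12,-.11]+t
print(k,ft,np.degrees(np.arctan2(*(ft-k)[::-1])))
for u,p in [((235,40),(-.165,-.145)),((157,323),(-.06,-.145)),((470,103),(-.165,-.06))]: print((f(u,.01)-(R@p+t))*1000)
plan([*((a+b)/2),.17],119)
```

```text
[ 0.54267563 -0.0274868 ] [ 0.58456474 -0.00515036] 0.04747224493760765 [ 0.56362019 -0.01631858] 28.067778396350665
[ 0.56225481 -0.01472316] [0.62736336 0.01810267] 26.755908308042535
[ 0.23433189 -0.03720371]
[-0.07985409 -0.81919057]
[ 0.65281774 -2.9791063 ]
now [ 0.5208 -0.0497  0.271 ] [-180.    0.  110.] clock 2.95 n 3
travel [[0.093, 0.287, 0.561], [0.078, 0.291, 0.561], [0.062, 0.295, 0.561]] rot [0, 0, np.float64(-0.0166)] tiltfix [-0.      0.0001 -0.    ]
```

Run:
```python
from h import *
plan([.563,-.0155,.051],117.5)
```

```text
now [ 0.5208 -0.0497  0.271 ] [-180.    0.  110.] clock 2.95 n 5
travel [[0.059, 0.171, 0.733], [0.054, 0.173, 0.733], [0.05, 0.174, 0.733], [0.045, 0.175, 0.733], [0.041, 0.176, 0.733]] rot [0, 0, np.float64(-0.0083)] tiltfix [-0.      0.0001 -0.    ]
```

Request:
drive_tool(travel=[[0.12, 0.43, 0.4], [0.12, 0.44, 0.4], [0, 0, 0], [0, 0, 0.6], [0, 0, 0.6], [0, 0, 0.6], [0, 0, 0.6], [0, 0, 0.46], [0, 0, 0]], rotation=[[0, 0, -0.021], [0, 0, -0.021], [0, 0, 0], [0, 0, 0], [0, 0, 0], [0, 0, 0], [0, 0, 0], [0, 0, 0], [0, 0, 0]], fingers=[0, 0, 0, 0, 0, 0, 0, 0, 0])

```text
clock: 4.08
position: [0.5618, -0.0185, 0.0506]
orientation: [-179.8, -0.1, 117.4]
contact_force: [-0.2, 0.7, 0.2]
gripper_width: 0.046
```

Request:
drive_tool(travel=[[0, 0, 0], [0, 0, 0], [0, 0, 0], [0, 0, 0], [0, 0, 0], [0, 0, 0]], rotation=[[0, 0, 0], [0, 0, 0], [0, 0, 0], [0, 0, 0], [0, 0, 0], [0, 0, 0]], fingers=[1, 1, 1, 1, 1, 1], newtons=15)

```text
clock: 4.82
position: [0.5637, -0.0173, 0.0514]
orientation: [-180.0, -0.0, 117.6]
contact_force: [-0.3, 0.3, -0.3]
gripper_width: 0.0002
```

Run:
```python
from h import *
im=cams.snapshot('wrist');cv2.imwrite('pics/d_w.png',im)
im=cams.snapshot('side');cv2.imwrite('pics/d_s.png',cv2.resize(im[120:270,150:350],None,fx=4,fy=4,interpolation=cv2.INTER_CUBIC))
```

```text
(no output)
```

View pics/d_w.png

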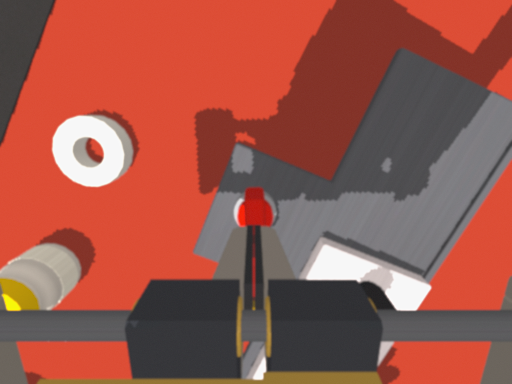

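View pics/d_s.png

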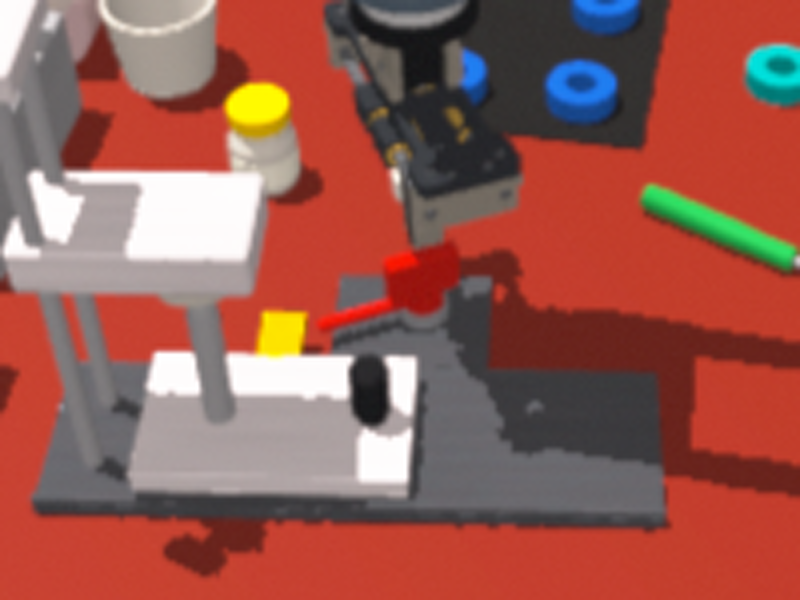

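Run:
```python
from h import *
s=state();p=s['position'];print(p)
for n in('side','wrist','top'):
    c=cam(n);q=proj([p,p-[0,0,.014],p+[0,0,.005],p+[0,0,.05]],c)
    print(n,np.round(q,1), np.round((q-[150,120])*4,0) if n=='side' else '')
im=cams.snapshot('top');cv2.imwrite('pics/d_t.png',cv2.resize(im[120:250,190:320],None,fx=4.6,fy=4.6,interpolation=cv2.INTER_CUBIC))
```

```text
[ 0.56368996 -0.01732964  0.05135256]
side [[256.4 186. ]
 [256.6 189.7]
 [256.3 184.6]
 [255.8 172. ]] [[426. 264.]
 [426. 279.]
 [425. 258.]
 [423. 208.]]
wrist [[252.6 224.3]
 [252.7 217.1]
 [252.6 227.1]
 [252.4 260. ]] 
top [[259.9 182.2]
 [259.8 182.6]
 [259.9 182. ]
 [260.1 180.4]]
```

View pics/d_t.png

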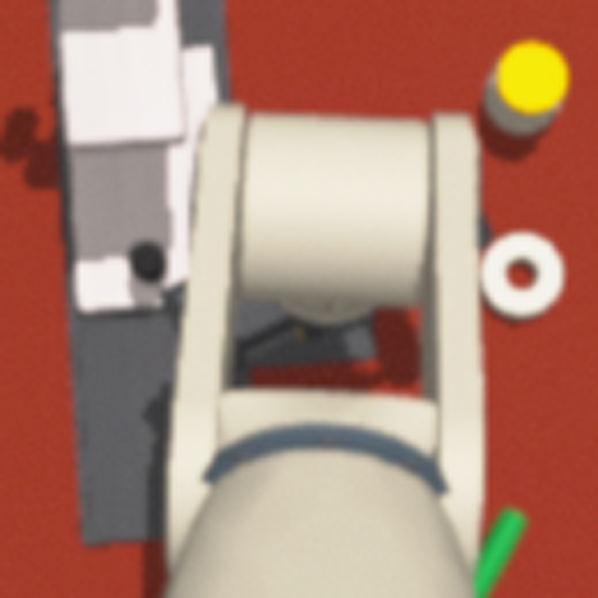

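Run:
```python
from h import *
im=cv2.imread('pics/d_w.png')
cv2.imwrite('pics/d_z.png',cv2.resize(im[170:300,180:330],None,fx=5,fy=4.6,interpolation=cv2.INTER_NEAREST))
```

```text
(no output)
```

View pics/d_z.png

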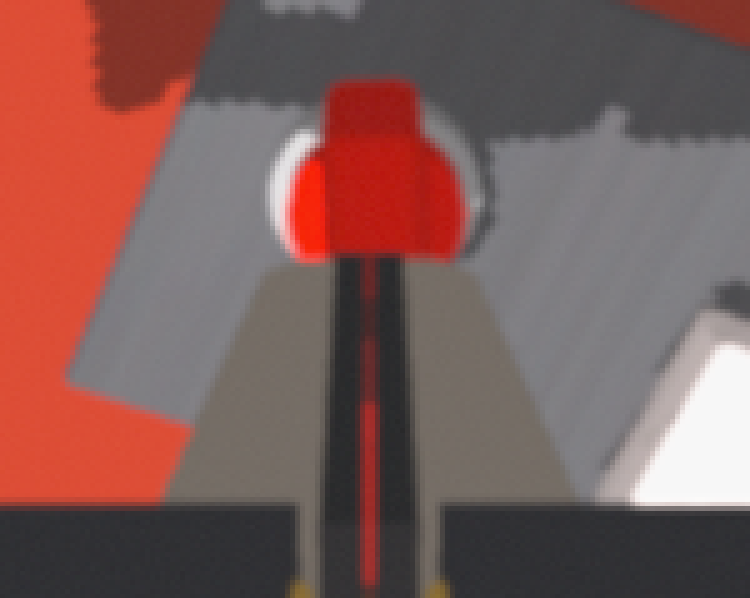

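Request:
drive_tool(travel=[[0, 0, -0.6], [0, 0, 0]], rotation=[[0, 0, 0], [0, 0, 0]], fingers=[1, 1])

```text
clock: 5.22
position: [0.5656, -0.0174, 0.0895]
orientation: [179.8, 0.1, 117.6]
contact_force: [0.7, -0.3, -0.1]
gripper_width: 0.0004
```

Run:
```python
from h import *
s=state();p=s['position'];print(p)
im=cams.snapshot('side');q=(proj([p,p-[0,0,.014],p+[0,0,.02]],cam('side'))-[206,126])*8
print(q)
cv2.imwrite('pics/e_s.png',cv2.resize(im[126:200,206:306],None,fx=8,fy=8,interpolation=cv2.INTER_CUBIC))
```

```text
[ 0.56557951 -0.0174038   0.08949943]
[[393.77903303 394.29013078]
 [395.20566933 425.90841796]
 [391.69532619 348.10930576]]
```

View pics/e_s.png

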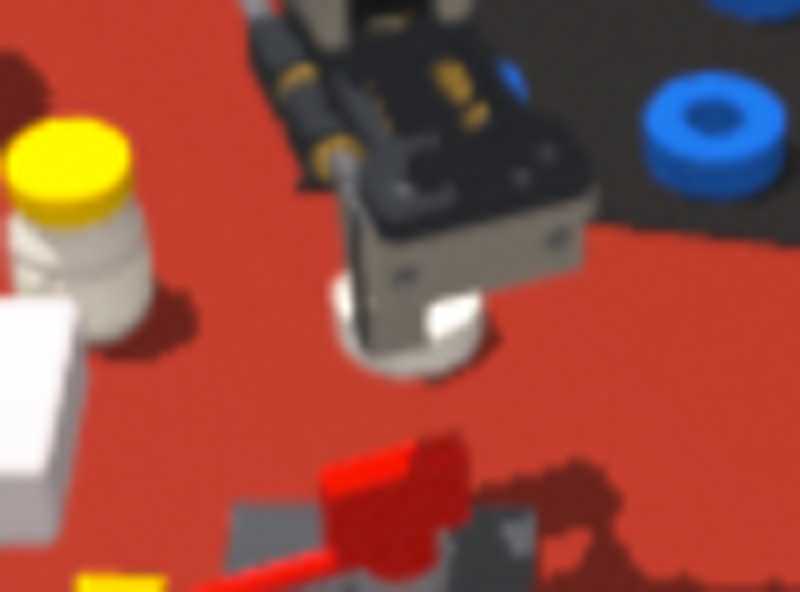

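Request:
drive_tool(travel=[[0, 0, 0], [0, 0, 0], [0.04, -0.02, 0.3], [0, 0, 0.4], [0, 0, 0.3], [0, 0, 0.16], [0, 0, 0], [0, 0, 0]], rotation=[[0, 0, 0], [0, 0, 0], [0, 0, 0], [0, 0, 0], [0, 0, 0], [0, 0, 0], [0, 0, 0], [0, 0, 0]], fingers=[0, 0, 0, 0, 0, 0, 0, 0])

```text
clock: 6.28
position: [0.562, -0.0158, 0.0183]
orientation: [180.0, 0.0, 117.6]
contact_force: [-0.4, 0.0, -0.2]
gripper_width: 0.046
```

Request:
drive_tool(travel=[[0, 0, 0], [0, 0, 0], [0, 0, 0], [0, 0, 0], [0, 0, 0]], rotation=[[0, 0, 0], [0, 0, 0], [0, 0, 0], [0, 0, 0], [0, 0, 0]], fingers=[1, 1, 1, 1, 1], newtons=15)

```text
clock: 6.9
position: [0.5622, -0.0168, 0.0181]
orientation: [180.0, 0.1, 117.6]
contact_force: [0.5, -6.4, 1.2]
gripper_width: 0.0135
```

Request:
drive_tool(travel=[[0, 0, 0], [0, 0, 0], [0, 0, 0], [0, 0, 0], [0, 0, 0], [0, 0, 0], [0, 0, 0], [0, 0, 0], [0, 0, 0], [0, 0, 0]], rotation=[[0, 0, 0.05], [0, 0, 0.05], [0, 0, 0.05], [0, 0, 0.05], [0, 0, 0.05], [0, 0, 0.05], [0, 0, 0.05], [0, 0, 0.05], [0, 0, 0.05], [0, 0, 0.025]], fingers=[1, 1, 1, 1, 1, 1, 1, 1, 1, 1])

```text
clock: 8.15
position: [0.564, -0.0133, 0.0179]
orientation: [-180.0, -0.3, 31.8]
contact_force: [7.7, 16.7, -6.6]
gripper_width: 0.0152
```

Request:
drive_tool(travel=[[0, 0, 0], [0, 0, 0], [0, 0, 0]], rotation=[[0, 0, 0], [0, 0, 0], [0, 0, 0]], fingers=[1, 1, 1])

```text
clock: 8.52
position: [0.564, -0.0132, 0.0179]
orientation: [-180.0, -0.3, 32.1]
contact_force: [8.8, 14.7, -8.6]
gripper_width: 0.0154
```

Run:
```python
from h import *
s=state();print(s['position'],s['orientation'],s['torque'])
im=cams.snapshot('side');cv2.imwrite('pics/f_s.png',cv2.resize(im[120:270,150:350],None,fx=4,fy=4,interpolation=cv2.INTER_CUBIC))
```

```text
[ 0.56403158 -0.01322235  0.0179221 ] [-179.98262505   -0.31269      32.05289624] [ 2.83660894 -1.49633218  0.42015012]
```

View pics/f_s.png

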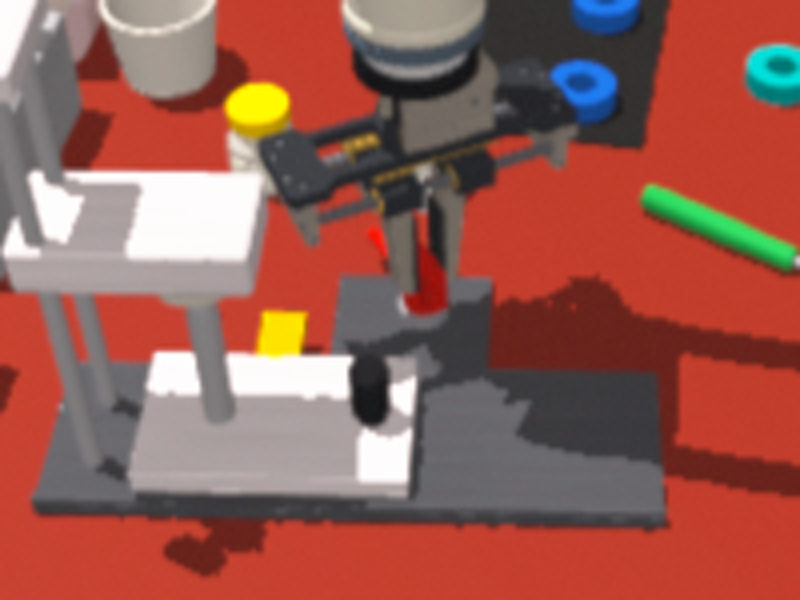

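Request:
drive_tool(travel=[[0, 0, 0], [0, 0, 0], [0, 0, 0], [0, 0, -0.5], [0, 0, -0.9], [0, 0, -0.8], [0, 0, 0]], rotation=[[0, 0, 0], [0, 0, 0], [0, 0, 0], [0, 0, 0], [0, 0, 0], [0, 0, 0], [0, 0, 0]], fingers=[0, 0, 0, 0, 0, 0, 0])

```text
clock: 9.45
position: [0.5642, -0.0162, 0.1537]
orientation: [179.8, -0.3, 32.1]
contact_force: [-0.3, 1.4, -0.3]
gripper_width: 0.0461
```

Run:
```python
from h import *
s=state();print(s['contact_force'],s['gripper_width'])
plan([.5775,.097,.14],95)
im=cams.snapshot('wrist');cv2.imwrite('pics/g_w.png',im)
```

```text
[-0.31607703  1.40285541 -0.26316705] 0.046118858527508216
now [ 0.5642 -0.0162  0.1537] [179.8  -0.3  32.1] clock 9.45 n 7
travel [[0.17, -0.211, 0.033], [0.201, -0.182, 0.033], [0.227, -0.149, 0.033], [0.247, -0.111, 0.033], [0.262, -0.071, 0.033], [0.27, -0.03, 0.033], [0.271, 0.013, 0.033]] rot [0, 0, np.float64(-0.05)] tiltfix [ 0.0013 -0.0018 -0.    ]
```

View pics/g_w.png

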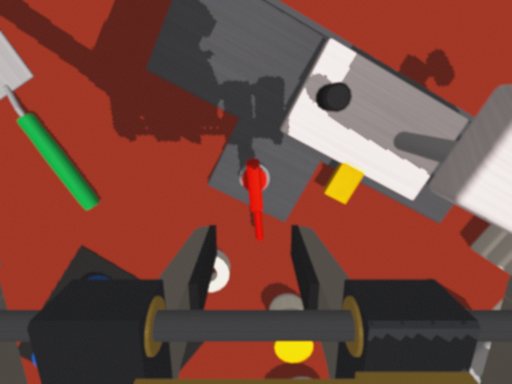

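Request:
drive_tool(travel=[[0, 0, 0], [0, 0, 0], [0, 0, 0], [0, 0, 0], [0, 0, 0], [0, 0, 0], [0, 0, 0], [0.95, 0, 0.1], [0.94, 0.1, 0.1], [0, 0, 0]], rotation=[[0, 0, -0.05], [0, 0, -0.05], [0, 0, -0.05], [0, 0, -0.05], [0, 0, -0.05], [0, 0, -0.05], [0, 0, -0.05], [0.0013, -0.0018, 0], [0, 0, 0], [0, 0, 0]], fingers=[0, 0, 0, 0, 0, 0, 0, 0, 0, 0])

```text
clock: 10.75
position: [0.5559, 0.1004, 0.1352]
orientation: [-179.6, 0.3, 95.3]
contact_force: [0.9, 0.3, -0.1]
gripper_width: 0.0461
```

Run:
```python
from h import *
s=state()
plan([.5775,.097,.022],95)
im=cams.snapshot('wrist');cv2.imwrite('pics/h_w.png',im)
c=cam('wrist',s);print(proj([.5775,.097,.075],c))
```

```text
now [0.5559 0.1004 0.1352] [-179.6    0.3   95.3] clock 10.75 n 3
travel [[-0.03, 0.118, 0.629], [-0.03, 0.118, 0.629], [-0.029, 0.118, 0.629]] rot [0, 0, np.float64(0.0005)] tiltfix [-0.0024  0.0017 -0.    ]
[[247.16114958 221.41007618]]
```

View pics/h_w.png

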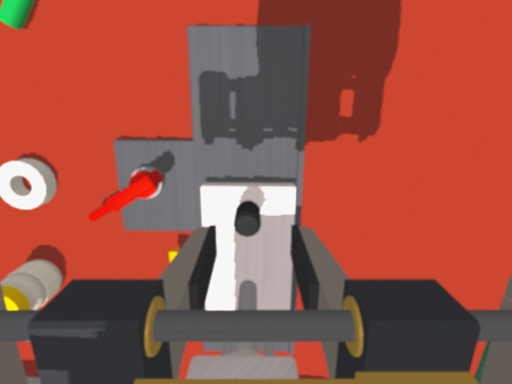

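Request:
drive_tool(travel=[[-0.09, 0.35, 0], [0, 0, 0.6], [0, 0, 0.6], [0, 0, 0.45], [0, 0, 0.24], [0, 0, 0], [0, 0, 0], [0, 0, 0], [0, 0, 0], [0, 0, 0]], rotation=[[-0.0024, 0.0017, 0], [0, 0, 0], [0, 0, 0], [0, 0, 0], [0, 0, 0], [0, 0, 0], [0, 0, 0], [0, 0, 0], [0, 0, 0], [0, 0, 0]], fingers=[0, 0, 0, 0, 0, 1, 1, 1, 1, 1], newtons=25)

```text
clock: 12.05
position: [0.5793, 0.0964, 0.0245]
orientation: [179.8, -0.2, 95.0]
contact_force: [0.1, 12.8, -8.2]
gripper_width: 0.0253
```

Request:
drive_tool(travel=[[0, -0.15, 0], [0, -0.3, 0], [0, -0.3, 0], [0, -0.3, 0], [0, -0.3, 0], [0, -0.3, 0], [0, -0.3, 0], [0, -0.25, 0], [0, -0.14, 0], [0, 0, 0]], rotation=[[0, 0, 0], [0, 0, 0], [0, 0, 0], [0, 0, 0], [0, 0, 0], [0, 0, 0], [0, 0, 0], [0, 0, 0], [0, 0, 0], [0, 0, 0]], fingers=[1, 1, 1, 1, 1, 1, 1, 1, 1, 1])

```text
clock: 13.3
position: [0.4399, 0.0844, 0.0244]
orientation: [179.7, -0.2, 95.0]
contact_force: [-1.6, 21.1, -8.5]
gripper_width: 0.0253
```

Request:
drive_tool(travel=[[0, -0.03, 0], [0, 0, 0], [0, 0, 0]], rotation=[[0, 0, 0], [0, 0, 0], [0, 0, 0]], fingers=[1, 1, 1])

```text
clock: 13.68
position: [0.44, 0.0844, 0.0245]
orientation: [179.5, -0.2, 95.0]
contact_force: [2.6, 20.7, -14.0]
gripper_width: 0.0251
```

Request:
drive_tool(travel=[[0, 0, 0], [0, 0, 0], [0, 0, 0], [0, 0, -0.5], [0, 0, -0.9], [0, 0, -0.9], [0, 0, 0], [0, 0, 0]], rotation=[[0, 0, 0], [0, 0, 0], [0, 0, 0], [0, 0, 0], [0, 0, 0], [0, 0, 0], [0, 0, 0], [0, 0, 0]], fingers=[0, 0, 0, 0, 0, 0, 0, 0])

```text
clock: 14.68
position: [0.4368, 0.0814, 0.1612]
orientation: [179.8, 0.0, 95.1]
contact_force: [0.7, 0.1, -0.5]
gripper_width: 0.0462
```

Run:
```python
from h import *
s=state();print(s['position'],s['orientation'])
im=cams.snapshot('wrist');cv2.imwrite('pics/i_w.png',im)
c=cam('wrist',s);print(proj([[.5347,.0926,.13],[.5347,.0926,.03],[.44,.0844,.075]],c))
im=cams.snapshot('top');cv2.imwrite('pics/i_t.png',cv2.resize(im[80:250,180:410],None,fx=3.4,fy=3.4,interpolation=cv2.INTER_CUBIC))
c=cam('top');print((proj([[.5347,.0926,.13],[.5347,.0926,.03],[.44,.0844,.075]],c)-[180,80]+.35)*3.4)
for o in models.outline_of('collar1','top')[:6]:
    m=o['pixels'];ys,xs=np.nonzero(m);print(round(o['conf'],2),im[m].mean(0).astype(int),np.round(back(((o['extent'][0]+o['extent'][2])/2,(o['extent'][1]+o['extent'][3])/2),.015,c)[:2],4))
```

```text
[0.43680291 0.08135685 0.16119702] [1.79796239e+02 2.24395487e-02 9.50693207e+01]
[[255.53669575 313.68580911]
 [255.00885652 258.1988971 ]
 [255.61791726 193.72470412]]
[[141.30409192 371.76288232]
 [149.17178889 381.36340562]
 [152.99305374 486.92997915]]
0.8 [202 112  46] [ 0.5808 -0.2703]
0.66 [220 228 236] [ 0.577  -0.1505]
0.57 [159 168  50] [ 0.3227 -0.304 ]
0.45 [202 112  45] [ 0.4775 -0.2637]
```

View pics/i_w.png

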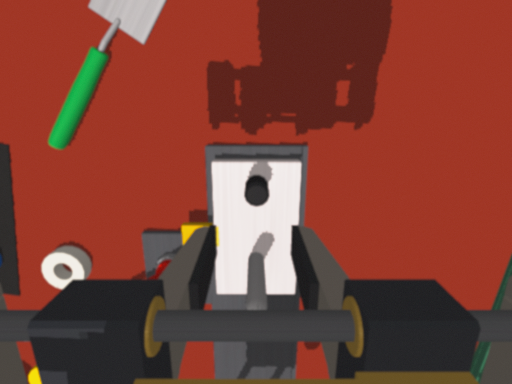

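View pics/i_t.png

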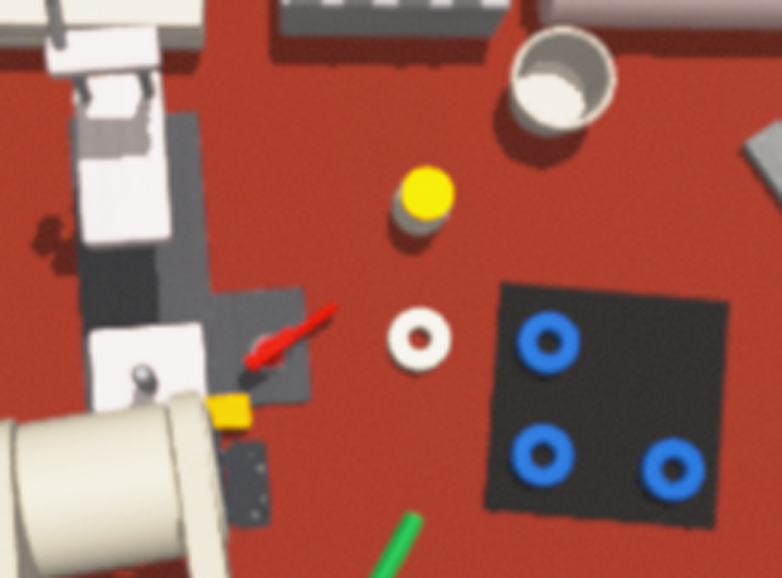

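Run:
```python
from h import *
plan([.45,-.30,.24],95)
```

```text
now [0.4361 0.0813 0.1601] [180.    0.   95.1] clock 14.825 n 8
travel [[-0.794, -0.041, -0.166], [-0.794, -0.041, -0.166], [-0.794, -0.041, -0.166], [-0.794, -0.041, -0.166], [-0.794, -0.041, -0.166], [-0.794, -0.041, -0.166], [-0.794, -0.041, -0.166], [-0.794, -0.04, -0.166]] rot [0, 0, np.float64(0.0)] tiltfix [0.0003 0.0002 0.    ]
```

Request:
drive_tool(travel=[[-0.794, -0.041, -0.166], [-0.794, -0.041, -0.166], [-0.794, -0.041, -0.166], [-0.794, -0.041, -0.166], [-0.794, -0.041, -0.166], [-0.794, -0.041, -0.166], [-0.794, -0.041, -0.166], [-0.794, -0.041, -0.166], [0, 0, 0]], rotation=[[0, 0, 0], [0, 0, 0], [0, 0, 0], [0, 0, 0], [0, 0, 0], [0, 0, 0], [0, 0, 0], [0, 0, 0], [0, 0, 0]], fingers=[0.3, 0.3, 0.3, 0.3, 0.3, 0.3, 0.3, 0.3, 0.3])

```text
clock: 15.95
position: [0.4508, -0.3024, 0.2402]
orientation: [179.9, 0.0, 94.9]
contact_force: [-0.3, 0.6, 0.1]
gripper_width: 0.032
```

```bash
cat >> h.py <<'E'
def collars(camn,save=None,ztop=.022,amin=60):
    s=state();im=cams.snapshot(camn);c=cam(camn,s)
    if save: cv2.imwrite(save,im)
    hsv=cv2.cvtColor(im,cv2.COLOR_BGR2HSV)
    m=cv2.inRange(hsv,(102,130,70),(118,255,255))
    cs,_=cv2.findContours(m,cv2.RETR_EXTERNAL,cv2.CHAIN_APPROX_NONE)
    out=[]
    import scipy.optimize as so
    for k in cs:
        if cv2.contourArea(k)<amin: continue
        h=cv2.convexHull(k)
        # fit: silhouette of cylinder r=27 from z 2..22 mm
        x0=back(h[:,0].mean(0),ztop-.01,c)[:2]
        a=np.linspace(0,2*np.pi,120)
        def sil(x):
            P=[[x[0]+.027*np.cos(t),x[1]+.027*np.sin(t),z] for z in(ztop-.02,ztop) for t in a]
            return cv2.convexHull(proj(P,c).astype(np.float32)+.0)[:,0]
        hp=k[:,0].astype(float)
        def f(x):
            q=sil(x).reshape(-1,1,2)
            return [cv2.pointPolygonTest(q,(float(p[0]),float(p[1])),True)-.5 for p in cv2.convexHull(k)[:,0]]
        r=so.least_squares(f,x0,diff_step=1e-3,loss='soft_l1')
        out.append((r.x,np.sqrt(np.mean(np.square(f(r.x)))),cv2.boundingRect(k)))
    return out
E
python3 - <<'E'
from h import *
for n in('wrist','top'):
    for x,e,b in collars(n,f'pics/j_{n}.png'): print(n,np.round(x,4),round(e,2),b)
s=state();print(s['position'],s['orientation'])
E
```

```text
wrist [ 0.6288 -0.5449] 4.73 (69, 248, 35, 36)
wrist [ 0.5792 -0.2659] 0.6 (252, 228, 30, 38)
wrist [ 0.4773 -0.2593] 0.71 (262, 164, 39, 40)
wrist [ 0.466  -0.3759] 0.71 (181, 150, 40, 40)
top [ 0.4749 -0.2591] 0.92 (330, 204, 17, 20)
top [ 0.5761 -0.2657] 0.86 (331, 171, 20, 20)
top [ 0.6574 -0.545 ] 5.7 (422, 146, 21, 26)
top [ 0.946  -0.1533] 1.64 (301, 57, 12, 16)
[ 0.45023046 -0.2993687   0.23967828] [ 1.79919950e+02 -1.00398024e-01  9.50083693e+01]
```

View pics/j_wrist.png

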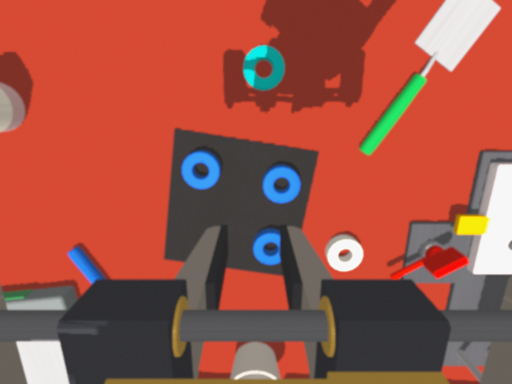

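Run:
```python
from h import *
plan([.4765,-.259,.06],95)
```

```text
now [ 0.4502 -0.2994  0.2397] [ 1.799e+02 -1.000e-01  9.500e+01] clock 16.05 n 4
travel [[0.158, 0.124, 0.749], [0.158, 0.124, 0.749], [0.158, 0.124, 0.749], [0.158, 0.124, 0.749]] rot [0, 0, np.float64(0.0)] tiltfix [ 0.0004 -0.0006 -0.    ]
```

Request:
drive_tool(travel=[[0.32, 0.25, 0.75], [0.32, 0.25, 0.75], [0, 0, 0.75], [0, 0, 0.75], [0, 0, 0.5], [0, 0, 0.4], [0, 0, 0], [0, 0, 0]], rotation=[[0, 0, 0], [0, 0, 0], [0, 0, 0], [0, 0, 0], [0, 0, 0], [0, 0, 0], [0, 0, 0], [0, 0, 0]], fingers=[-0.55, -0.55, -0.55, -0.55, -0.55, -0.55, -0.55, -0.55])

```text
clock: 17.05
position: [0.4785, -0.2582, 0.0078]
orientation: [179.8, 0.0, 95.1]
contact_force: [0.7, 0.1, -0.2]
gripper_width: 0.071
```

Run:
```python
from h import *
s=state();print(s['position'],s['orientation'],s['contact_force'])
im=cams.snapshot('wrist');cv2.imwrite('pics/k_w.png',im)
im=cams.snapshot('side');cv2.imwrite('pics/k_s.png',cv2.resize(im[60:210,220:370],None,fx=4,fy=4,interpolation=cv2.INTER_CUBIC))
```

```text
[ 0.47848715 -0.25823243  0.00783362] [1.79799131e+02 1.34843088e-02 9.51230067e+01] [ 0.68472586  0.05646253 -0.18196786]
```

View pics/k_w.png

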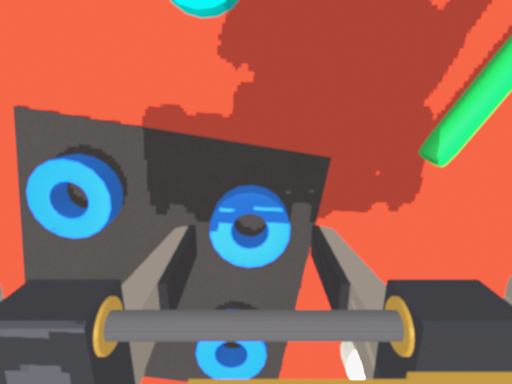

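View pics/k_s.png

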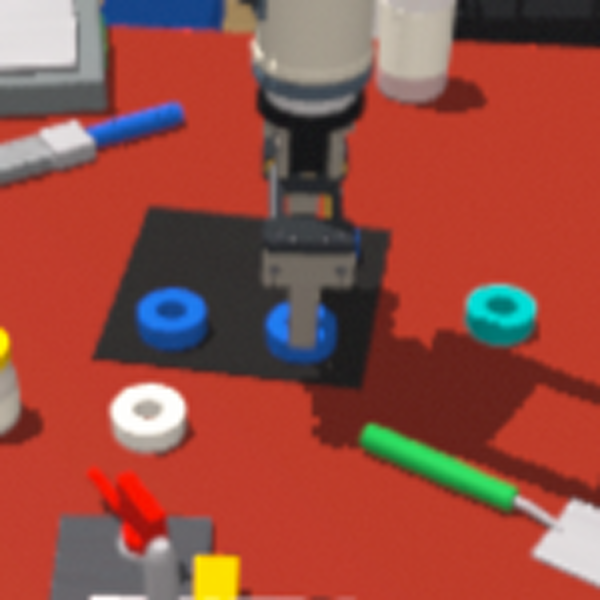

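Request:
drive_tool(travel=[[-0.01, 0, 0.2], [0, 0, 0.1], [0, 0, 0], [0, 0, 0], [0, 0, 0], [0, 0, 0], [0, 0, 0]], rotation=[[0, 0, 0], [0, 0, 0], [0, 0, 0], [0, 0, 0], [0, 0, 0], [0, 0, 0], [0, 0, 0]], fingers=[-0.55, -0.55, -0.55, 1, 1, 1, 1], newtons=20)

```text
clock: 18.02
position: [0.4785, -0.2595, -0.0106]
orientation: [179.8, 0.0, 95.1]
contact_force: [0.2, -0.1, 1.2]
gripper_width: 0.0534
```

Run:
```python
from h import *
im=cams.snapshot('side');cv2.imwrite('pics/l_s.png',cv2.resize(im[110:170,260:340],None,fx=8,fy=8,interpolation=cv2.INTER_CUBIC))
```

```text
(no output)
```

View pics/l_s.png

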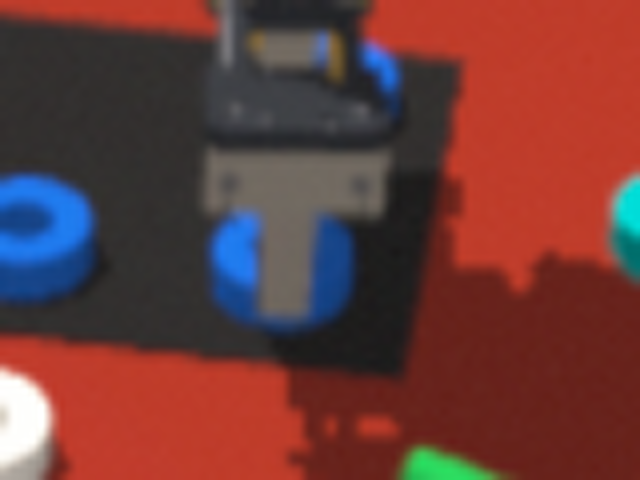

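Request:
drive_tool(travel=[[0, 0, -0.3], [0, 0, -0.8], [0, 0, -0.9], [0, 0, -0.85], [0, 0, 0], [0, 0, 0]], rotation=[[0, 0, 0], [0, 0, 0], [0, 0, 0], [0, 0, 0], [0, 0, 0], [0, 0, 0]], fingers=[1, 1, 1, 1, 1, 1])

```text
clock: 18.82
position: [0.4775, -0.2593, 0.1606]
orientation: [179.8, 0.0, 95.1]
contact_force: [0.2, 0.8, -1.0]
gripper_width: 0.0533
```

Run:
```python
from h import *
s=state();print(s['position'],s['gripper_width'])
plan([.5347,.0926,.16],95)
im=cams.snapshot('wrist');cv2.imwrite('pics/m_w.png',im)
```

```text
[ 0.4774689  -0.25927544  0.16063167] 0.05334830429178079
now [ 0.4775 -0.2593  0.1606] [179.8   0.   95.1] clock 18.825 n 7
travel [[0.822, 0.21, 0.002], [0.822, 0.21, 0.002], [0.823, 0.21, 0.002], [0.823, 0.209, 0.002], [0.823, 0.209, 0.002], [0.823, 0.209, 0.002], [0.823, 0.209, 0.002]] rot [0, 0, np.float64(0.0001)] tiltfix [0.0012 0.0002 0.    ]
```

View pics/m_w.png

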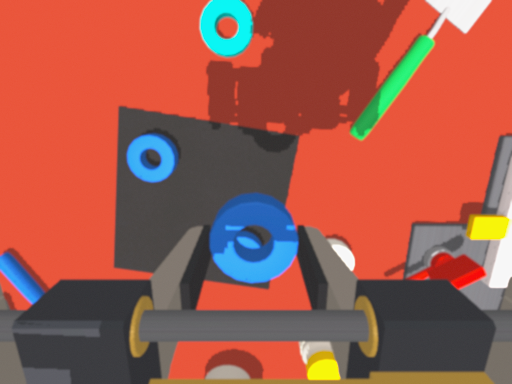

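```bash
cat >> h.py <<'E'
def held(dz=.032,save=None):
    """offset (tool x,y) of the held collar"""
    s=state();p=s['position'];R=Ro.from_euler('xyz',s['orientation'],degrees=True).as_matrix()
    for x,e,b in collars('wrist',save,ztop=p[2]+dz,amin=2000):
        o=R.T@np.array([x[0]-p[0],x[1]-p[1],0]);print('held off',np.round(o[:2]*1000,1),'err',round(e,2),b)
E
python3 - <<'E'
from h import *
for dz in (.028,.032,.036): held(dz)
E
```

```text
held off [0.2 1.2] err 0.8 (209, 193, 90, 91)
held off [ 0.5 -0.8] err 0.91 (209, 193, 90, 91)
held off [ 0.8 -3.1] err 1.87 (209, 193, 90, 91)
```

Request:
drive_tool(travel=[[0.4, 0.1, 0], [0.82, 0.21, 0], [0.82, 0.21, 0], [0.82, 0.21, 0], [0.82, 0.21, 0], [0.82, 0.21, 0], [0.82, 0.21, 0], [0.44, 0.11, 0], [0, 0, 0], [0, 0, 0]], rotation=[[0.001, 0, 0], [0, 0, 0], [0, 0, 0], [0, 0, 0], [0, 0, 0], [0, 0, 0], [0, 0, 0], [0, 0, 0], [0, 0, 0], [0, 0, 0]], fingers=[1, 1, 1, 1, 1, 1, 1, 1, 1, 1])

```text
clock: 20.27
position: [0.5345, 0.0918, 0.1595]
orientation: [-179.9, 0.0, 95.1]
contact_force: [-0.3, -0.1, -1.0]
gripper_width: 0.0531
```

Run:
```python
from h import *
s=state();print(s['position'],s['orientation'],s['gripper_width'])
im=cams.snapshot('wrist');cv2.imwrite('pics/n_w.png',im)
im=cams.snapshot('side');cv2.imwrite('pics/n_s.png',cv2.resize(im[120:270,180:330],None,fx=4,fy=4,interpolation=cv2.INTER_CUBIC))
for x,e,b in collars('top'): print(x,e)
```

```text
[0.53446497 0.09183243 0.15953198] [-1.79927776e+02  4.76730573e-02  9.50932129e+01] 0.05314345366965317
[ 0.4643561  -0.37839252] 0.8182883614164986
[ 0.57675422 -0.26562489] 0.8674085391852463
[ 0.6547803  -0.54238424] 5.498118380428954
[ 0.94604109 -0.15326954] 1.6413447675087416
```

View pics/n_w.png

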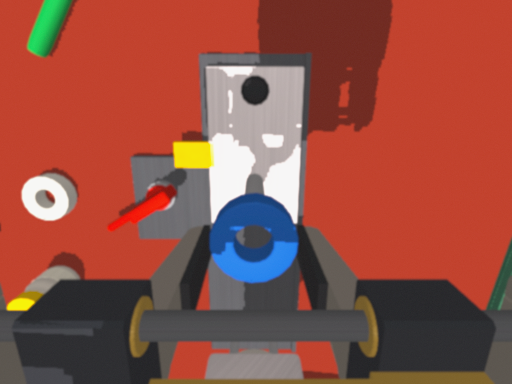

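View pics/n_s.png

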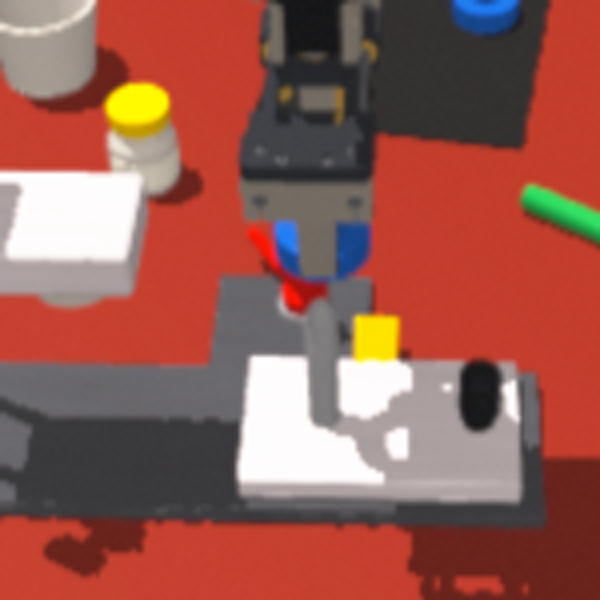

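Request:
drive_tool(travel=[[0, 0, 0.3], [0, 0, 0.3], [0, 0, 0]], rotation=[[0, 0, 0], [0, 0, 0], [0, 0, 0]], fingers=[1, 1, 1])

```text
clock: 20.8
position: [0.534, 0.0916, 0.1233]
orientation: [-179.9, 0.0, 95.0]
contact_force: [-0.4, -0.2, -0.0]
gripper_width: 0.0534
```

Request:
drive_tool(travel=[[0, 0, 0.1], [0, 0, 0.1], [0, 0, 0.1], [0, 0, 0]], rotation=[[0, 0, 0], [0, 0, 0], [0, 0, 0], [0, 0, 0]], fingers=[1, 1, 1, 1])

```text
clock: 21.3
position: [0.5348, 0.0925, 0.1058]
orientation: [-180.0, 0.0, 95.1]
contact_force: [0.8, -0.5, -0.8]
gripper_width: 0.0532
```

Bottom at about 0.118 — already past the shaft's taper start with no contact force. Continue.

Request:
drive_tool(travel=[[0, 0, 0.15], [0, 0, 0.2], [0, 0, 0.2], [0, 0, 0.13], [0, 0, 0]], rotation=[[0, 0, 0], [0, 0, 0], [0, 0, 0], [0, 0, 0], [0, 0, 0]], fingers=[1, 1, 1, 1, 1])

```text
clock: 21.92
position: [0.5349, 0.0925, 0.0647]
orientation: [-180.0, 0.0, 95.1]
contact_force: [0.8, 0.5, -0.4]
gripper_width: 0.053
```

Run:
```python
from h import *
s=state();print(s['position'],s['orientation'],s['gripper_width'])
im=cams.snapshot('wrist');cv2.imwrite('pics/o_w.png',im)
im=cams.snapshot('side');cv2.imwrite('pics/o_s.png',cv2.resize(im[120:270,180:330],None,fx=4,fy=4,interpolation=cv2.INTER_CUBIC))
```

```text
[0.53489808 0.09248648 0.06472436] [-1.79970537e+02  2.32717643e-02  9.50821574e+01] 0.05300539984193963
```

View pics/o_w.png

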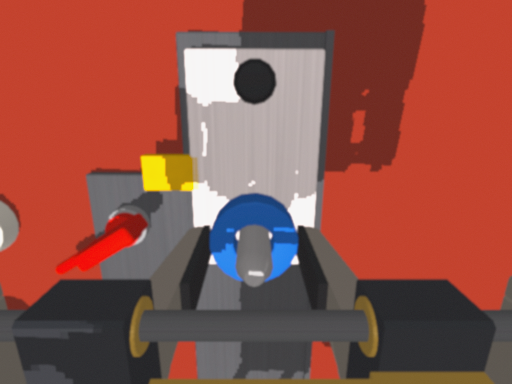

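View pics/o_s.png

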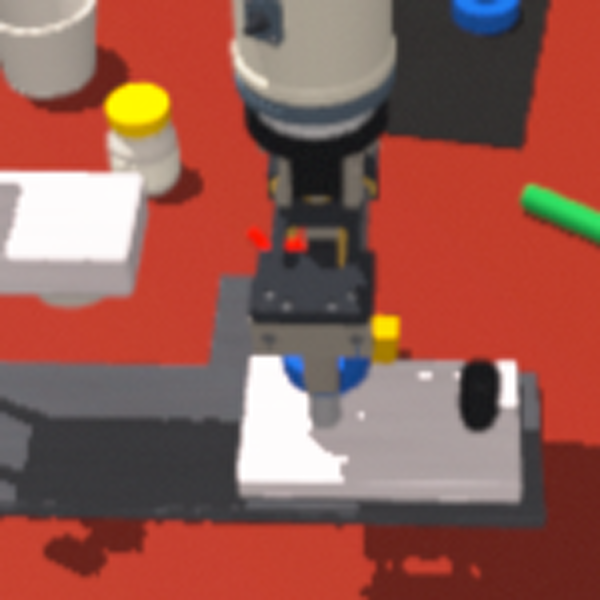

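Request:
drive_tool(travel=[[0, 0, 0], [0, 0, 0], [0, 0, 0], [0, 0, 0], [0, 0, -0.6], [0, 0, -0.8], [0, 0, -0.4], [0, 0, 0]], rotation=[[0, 0, 0], [0, 0, 0], [0, 0, 0], [0, 0, 0], [0, 0, 0], [0, 0, 0], [0, 0, 0], [0, 0, 0]], fingers=[-0.5, -0.5, -0.5, -0.5, -0.5, -0.5, -0.5, -0.5])

```text
clock: 23.02
position: [0.5364, 0.0928, 0.1753]
orientation: [179.8, -0.0, 95.1]
contact_force: [-0.1, 0.1, 0.2]
gripper_width: 0.0691
```

Run:
```python
from h import *
im=cams.snapshot('side');cv2.imwrite('pics/p_s.png',cv2.resize(im[120:270,180:330],None,fx=4,fy=4,interpolation=cv2.INTER_CUBIC))
plan([.577,-.266,.16],95)
for x,e,b in collars('top'): print(x,e)
```

```text
now [0.5353 0.0926 0.1737] [179.9   0.   95.1] clock 23.075 n 7
travel [[-0.859, 0.023, 0.033], [-0.859, 0.023, 0.033], [-0.859, 0.024, 0.033], [-0.859, 0.024, 0.033], [-0.859, 0.024, 0.033], [-0.859, 0.024, 0.033], [-0.859, 0.024, 0.033]] rot [0, 0, np.float64(0.0001)] tiltfix [0.0005 0.0001 0.    ]
[ 0.46445346 -0.37815183] 0.8430298187675004
[ 0.57666921 -0.26566336] 0.8821374159990731
[ 0.64563815 -0.55720313] 5.500837024773524
[ 0.94604109 -0.15326954] 1.6413447675087416
```

View pics/p_s.png

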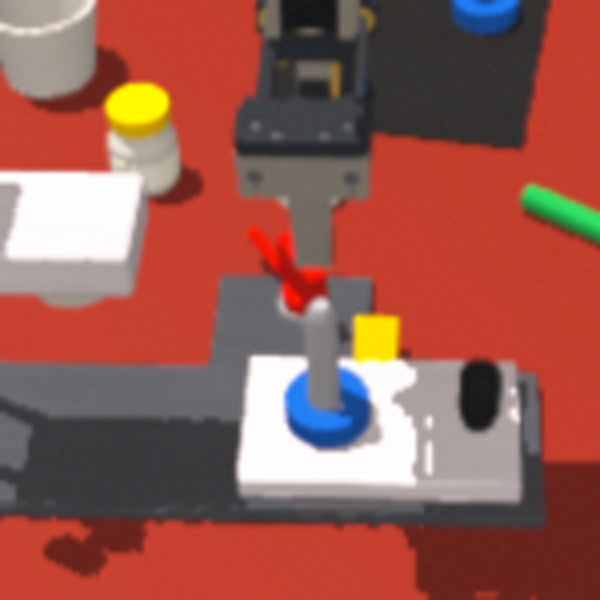

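Request:
drive_tool(travel=[[-0.4, 0.02, 0], [-0.86, 0.03, 0], [-0.86, 0.03, 0], [-0.86, 0.03, 0], [-0.86, 0.03, 0], [-0.86, 0.03, 0], [-0.86, 0.03, 0], [-0.45, 0.01, 0], [0, 0, 0.3], [0, 0, 0]], rotation=[[0, 0, 0], [0, 0, 0], [0, 0, 0], [0, 0, 0], [0, 0, 0], [0, 0, 0], [0, 0, 0], [0, 0, 0], [0, 0, 0], [0, 0, 0]], fingers=[-0.5, -0.5, -0.5, -0.5, -0.5, -0.5, -0.5, -0.5, -0.5, -0.5])

```text
clock: 24.38
position: [0.5778, -0.2635, 0.1527]
orientation: [-179.8, -0.2, 95.1]
contact_force: [0.2, 1.5, -0.2]
gripper_width: 0.0688
```

Run:
```python
from h import *
s=state();print(s['position'],s['orientation'])
for x,e,b in collars('wrist','pics/q_w.png'): print(x,e,b)
plan([.579,-.266,.16],95)
```

```text
[ 0.57776384 -0.26345545  0.15272201] [-1.79783031e+02 -1.55915002e-01  9.50917597e+01]
[ 0.65662769 -0.5218776 ] 10.294709745422253 (0, 190, 44, 62)
[ 0.57969836 -0.26540854] 0.5940621484510785 (227, 155, 49, 50)
[ 0.466944   -0.37641466] 0.5053841105631645 (124, 34, 58, 59)
now [ 0.5784 -0.2635  0.1539] [-1.799e+02 -1.000e-01  9.510e+01] clock 24.425 n 1
travel [[-0.042, 0.006, -0.102]] rot [0, 0, np.float64(0.0007)] tiltfix [-0.0008 -0.0006  0.    ]
```

View pics/q_w.png

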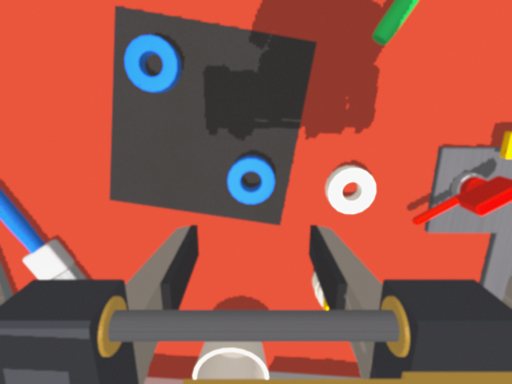

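Request:
drive_tool(travel=[[-0.04, 0.02, 0.6], [0, 0, 0.8], [0, 0, 0.6], [0, 0, 0.45], [0, 0, 0.29], [0, 0, 0], [0, 0, 0], [0, 0, 0], [0, 0, 0], [0, 0, 0]], rotation=[[-0.0008, -0.0006, 0], [0, 0, 0], [0, 0, 0], [0, 0, 0], [0, 0, 0], [0, 0, 0], [0, 0, 0], [0, 0, 0], [0, 0, 0], [0, 0, 0]], fingers=[-0.5, -0.5, -0.5, -0.5, -0.5, -0.5, 1, 1, 1, 1], newtons=20)

```text
clock: 25.68
position: [0.5823, -0.2684, -0.0076]
orientation: [179.7, 0.2, 95.1]
contact_force: [0.3, 0.6, 7.0]
gripper_width: 0.0529
```

Request:
drive_tool(travel=[[0, 0, -0.3], [0, 0, -0.8], [0, 0, -0.9], [0, 0, -0.85], [0, 0, 0], [0, 0, 0]], rotation=[[0, 0, 0], [0, 0, 0], [0, 0, 0], [0, 0, 0], [0, 0, 0], [0, 0, 0]], fingers=[1, 1, 1, 1, 1, 1])

```text
clock: 26.42
position: [0.5804, -0.2676, 0.1624]
orientation: [179.8, 0.1, 95.1]
contact_force: [0.4, 0.4, -2.0]
gripper_width: 0.0526
```

Run:
```python
from h import *
s=state();print(s['position'],s['gripper_width'])
plan([.5347,.0926,.16],95)
for dz in (.026,.029,.032): held(dz,'pics/r_w.png')
```

```text
[ 0.58038858 -0.26761639  0.16237891] 0.05255336518019132
now [ 0.5804 -0.2676  0.1624] [1.798e+02 1.000e-01 9.510e+01] clock 26.425 n 7
travel [[0.864, -0.033, 0.006], [0.864, -0.033, 0.006], [0.864, -0.033, 0.006], [0.864, -0.033, 0.006], [0.864, -0.033, 0.006], [0.864, -0.033, 0.006], [0.864, -0.033, 0.006]] rot [0, 0, np.float64(0.0001)] tiltfix [0.0009 0.0007 0.    ]
held off [ 0.6 -1.9] err 0.75 (209, 189, 90, 87)
held off [-72.8 -96. ] err 19.11 (132, 32, 56, 58)
held off [ 0.8 -3.5] err 1.31 (209, 189, 90, 87)
held off [-70.8 -90.7] err 18.9 (132, 33, 56, 58)
held off [ 0.8 -4.9] err 2.09 (209, 189, 90, 87)
held off [-69.8 -93.2] err 19.18 (131, 33, 56, 58)
```

View pics/r_w.png

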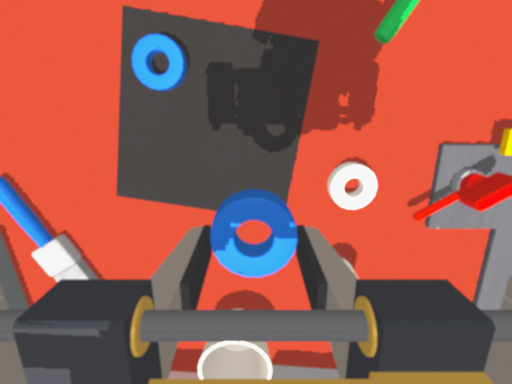

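Request:
drive_tool(travel=[[0.4, 0, 0], [0.87, -0.03, 0], [0.87, -0.03, 0], [0.87, -0.03, 0], [0.87, -0.03, 0], [0.87, -0.03, 0], [0.87, -0.03, 0], [0.43, -0.02, 0], [0, 0, 0], [0, 0, 0]], rotation=[[0.0009, 0.0007, 0], [0, 0, 0], [0, 0, 0], [0, 0, 0], [0, 0, 0], [0, 0, 0], [0, 0, 0], [0, 0, 0], [0, 0, 0], [0, 0, 0]], fingers=[1, 1, 1, 1, 1, 1, 1, 1, 1, 1])

```text
clock: 27.82
position: [0.5362, 0.0926, 0.1617]
orientation: [-179.9, 0.0, 95.1]
contact_force: [-0.4, 0.5, -1.1]
gripper_width: 0.053
```

Run:
```python
from h import *
s=state();print(s['position'],s['orientation'],s['gripper_width'])
im=cams.snapshot('wrist');cv2.imwrite('pics/s_w.png',im)
im=cams.snapshot('side');cv2.imwrite('pics/s_s.png',cv2.resize(im[140:240,210:310],None,fx=6,fy=6,interpolation=cv2.INTER_CUBIC))
```

```text
[0.53624136 0.09264491 0.16172757] [-1.79948933e+02  1.91281403e-02  9.51169220e+01] 0.05303264452215913
```

View pics/s_w.png

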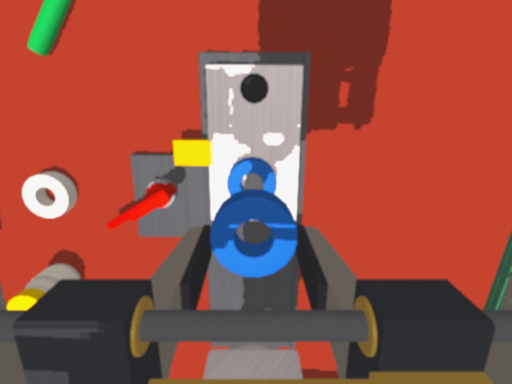

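View pics/s_s.png

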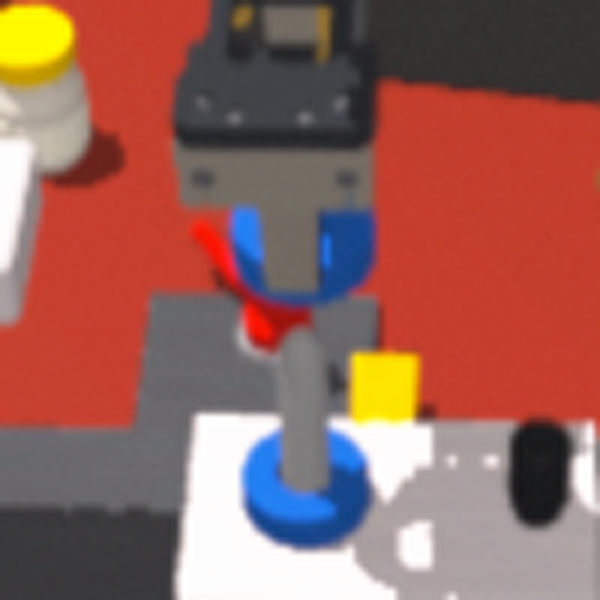

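Request:
drive_tool(travel=[[0, 0, 0.3], [0, 0, 0.3], [0, 0, 0.1], [0, 0, 0.1], [0, 0, 0.1], [0, 0, 0]], rotation=[[0, 0, 0], [0, 0, 0], [0, 0, 0], [0, 0, 0], [0, 0, 0], [0, 0, 0]], fingers=[1, 1, 1, 1, 1, 1])

```text
clock: 28.68
position: [0.5367, 0.0927, 0.108]
orientation: [-180.0, 0.0, 95.1]
contact_force: [0.1, -0.7, -1.3]
gripper_width: 0.0531
```

Request:
drive_tool(travel=[[0, 0, 0.1], [0, 0, 0.1], [0, 0, 0.1], [0, 0, 0]], rotation=[[0, 0, 0], [0, 0, 0], [0, 0, 0], [0, 0, 0]], fingers=[1, 1, 1, 1])

```text
clock: 29.18
position: [0.5368, 0.0928, 0.0897]
orientation: [-180.0, 0.0, 95.1]
contact_force: [0.4, 0.2, 0.4]
gripper_width: 0.0527
```

Request:
drive_tool(travel=[[0, 0, 0.15], [0, 0, 0.15], [0, 0, 0.1], [0, 0, 0], [0, 0, 0]], rotation=[[0, 0, 0], [0, 0, 0], [0, 0, 0], [0, 0, 0], [0, 0, 0]], fingers=[1, 1, 1, 1, 1])

```text
clock: 29.8
position: [0.5367, 0.0928, 0.0661]
orientation: [-180.0, 0.0, 95.1]
contact_force: [1.5, -0.2, -0.9]
gripper_width: 0.053
```

Request:
drive_tool(travel=[[0, 0, 0], [0, 0, 0], [0, 0, 0], [0, 0, 0], [0, 0, -0.6], [0, 0, -0.8], [0, 0, -0.4], [0, 0, 0]], rotation=[[0, 0, 0], [0, 0, 0], [0, 0, 0], [0, 0, 0], [0, 0, 0], [0, 0, 0], [0, 0, 0], [0, 0, 0]], fingers=[-0.5, -0.5, -0.5, -0.5, -0.5, -0.5, -0.5, -0.5])

```text
clock: 30.8
position: [0.538, 0.093, 0.1759]
orientation: [179.8, -0.0, 95.1]
contact_force: [0.5, -0.3, -0.9]
gripper_width: 0.0685
```

Run:
```python
from h import *
im=cams.snapshot('side');cv2.imwrite('pics/t_s.png',cv2.resize(im[140:240,210:310],None,fx=6,fy=6,interpolation=cv2.INTER_CUBIC))
for x,e,b in collars('top'): print(x,e)
plan([.467,-.377,.155],95)
```

```text
[ 0.46437623 -0.3780989 ] 0.8273654969479188
[ 0.65739828 -0.54503165] 5.700702990244778
[ 0.94604109 -0.15326954] 1.6413447675087416
now [0.5363 0.0927 0.1734] [-180.     0.    95.1] clock 30.9 n 9
travel [[-0.855, -0.205, 0.034], [-0.855, -0.205, 0.034], [-0.855, -0.205, 0.034], [-0.855, -0.204, 0.034], [-0.855, -0.204, 0.034], [-0.855, -0.204, 0.034], [-0.855, -0.204, 0.034], [-0.855, -0.204, 0.034], [-0.855, -0.204, 0.034]] rot [0, 0, np.float64(0.0)] tiltfix [-0.0002  0.     -0.    ]
```

View pics/t_s.png

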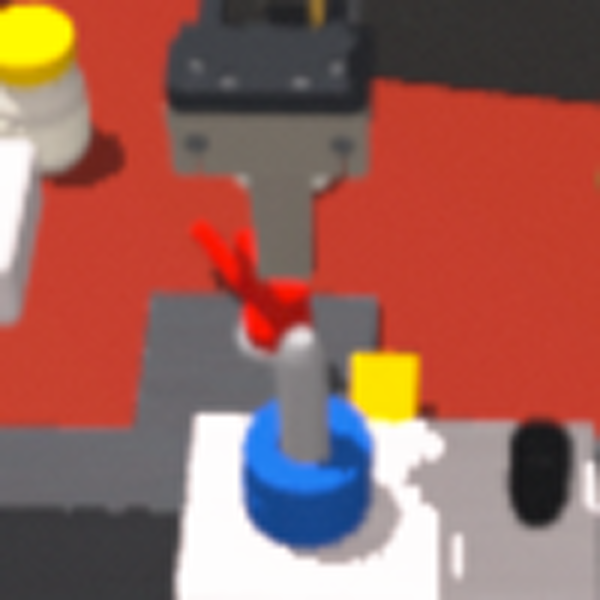

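Two are seated. Third collar.

Request:
drive_tool(travel=[[-0.5, -0.1, 0], [-0.9, -0.22, 0], [-0.9, -0.22, 0], [-0.9, -0.22, 0], [-0.9, -0.22, 0.1], [-0.9, -0.21, 0.1], [-0.9, -0.21, 0.1], [-0.9, -0.21, 0], [-0.89, -0.23, 0], [0, 0, 0]], rotation=[[0, 0, 0], [0, 0, 0], [0, 0, 0], [0, 0, 0], [0, 0, 0], [0, 0, 0], [0, 0, 0], [0, 0, 0], [0, 0, 0], [0, 0, 0]], fingers=[-0.5, -0.5, -0.5, -0.5, -0.5, -0.5, -0.5, -0.5, -0.5, -0.5])

```text
clock: 32.15
position: [0.466, -0.3792, 0.154]
orientation: [-179.9, -0.1, 94.9]
contact_force: [0.3, 0.8, 0.7]
gripper_width: 0.0689
```

Run:
```python
from h import *
s=state();print(s['position'],s['orientation'])
for x,e,b in collars('wrist','pics/u_w.png'): print(x,e,b)
plan([.467,-.377,.15],95)
```

```text
[ 0.46602571 -0.37922351  0.15401191] [-1.79889593e+02 -5.81983755e-02  9.48699586e+01]
[ 0.46658558 -0.37571229] 0.6769323381872127 (232, 154, 49, 50)
now [ 0.4662 -0.3772  0.154 ] [-1.799e+02 -1.000e-01  9.490e+01] clock 32.2 n 1
travel [[0.002, 0.013, 0.067]] rot [0, 0, np.float64(-0.0005)] tiltfix [-0.0007 -0.0007  0.    ]
```

View pics/u_w.png

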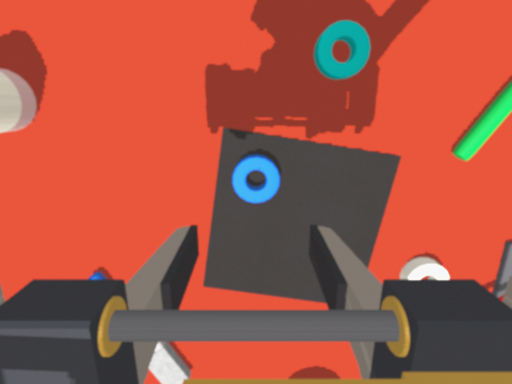

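Request:
drive_tool(travel=[[0.02, 0.01, 0.6], [0, 0, 0.8], [0, 0, 0.6], [0, 0, 0.45], [0, 0, 0.24], [0, 0, 0], [0, 0, 0]], rotation=[[0, 0, 0], [0, 0, 0], [0, 0, 0], [0, 0, 0], [0, 0, 0], [0, 0, 0], [0, 0, 0]], fingers=[-0.5, -0.5, -0.5, -0.5, -0.5, -0.5, -0.5], newtons=20)

```text
clock: 33.08
position: [0.4688, -0.3754, -0.0044]
orientation: [179.9, 0.0, 95.1]
contact_force: [-0.3, 0.1, 0.5]
gripper_width: 0.0689
```

Request:
drive_tool(travel=[[0, 0, 0], [0, 0, 0], [0, 0, 0], [0, 0, 0], [0, 0, 0]], rotation=[[0, 0, 0], [0, 0, 0], [0, 0, 0], [0, 0, 0], [0, 0, 0]], fingers=[1, 1, 1, 1, 1])

```text
clock: 33.7
position: [0.4692, -0.3755, -0.003]
orientation: [179.9, 0.0, 95.1]
contact_force: [-2.8, 6.5, 18.5]
gripper_width: 0.046
```

Request:
drive_tool(travel=[[0, 0, -0.3], [0, 0, -0.8], [0, 0, -0.9], [0, 0, -0.85], [0, 0, 0], [0, 0, 0]], rotation=[[0, 0, 0], [0, 0, 0], [0, 0, 0], [0, 0, 0], [0, 0, 0], [0, 0, 0]], fingers=[1, 1, 1, 1, 1, 1])

```text
clock: 34.45
position: [0.4678, -0.3752, 0.1657]
orientation: [180.0, 0.0, 95.1]
contact_force: [-1.2, 0.6, -0.1]
gripper_width: 0.0006
```

Run:
```python
from h import *
s=state();print(s['position'],s['gripper_width'])
for dz in (.026,.029,.032): held(dz,'pics/v_w.png')
plan([.5355,.0926,.165],95)
```

```text
[ 0.46776757 -0.37517969  0.16570216] 0.0005544979616454177
now [ 0.4673 -0.3747  0.1642] [-1.799e+02 -1.000e-01  9.510e+01] clock 34.6 n 9
travel [[0.851, 0.202, -0.002], [0.851, 0.202, -0.002], [0.851, 0.202, -0.002], [0.851, 0.202, -0.002], [0.851, 0.202, -0.002], [0.851, 0.202, -0.002], [0.851, 0.202, -0.002], [0.851, 0.202, -0.002], [0.851, 0.201, -0.002]] rot [0, 0, np.float64(0.0)] tiltfix [-0.0006 -0.0006  0.    ]
```

View pics/v_w.png

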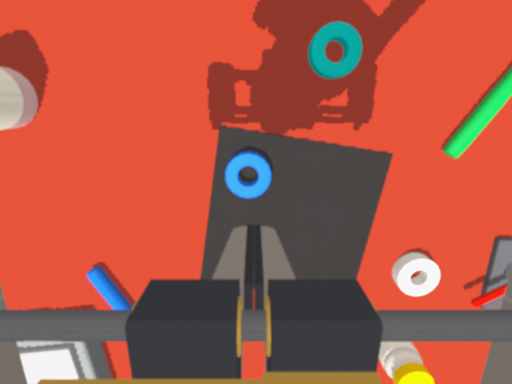

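Run:
```python
from h import *
s=state();print(s['position'])
for x,e,b in collars('wrist'): print(x,e,b)
for x,e,b in collars('top'): print(x,e)
```

```text
[ 0.46727498 -0.37470871  0.16418672]
[ 0.63596618 -0.55449967] 5.503798622808622 (87, 267, 44, 44)
[ 0.46616396 -0.38067615] 0.6563849463236521 (224, 151, 48, 48)
[0.53576841 0.09517796] 0.22814111500220766
[ 0.64562344 -0.55711422] 5.479795231103428
[ 0.94604109 -0.15326954] 1.6413447675087416
```

Request:
drive_tool(travel=[[-0.09, -0.02, 0], [0, 0, 0], [0, 0, 0], [0, 0, 0.6], [0, 0, 0.8], [0, 0, 0.6], [0, 0, 0.5], [0, 0, 0.34], [0, 0, 0], [0, 0, 0]], rotation=[[0, 0, 0], [0, 0, 0], [0, 0, 0], [0, 0, 0], [0, 0, 0], [0, 0, 0], [0, 0, 0], [0, 0, 0], [0, 0, 0], [0, 0, 0]], fingers=[-0.5, -0.5, -0.5, -0.5, -0.5, -0.5, -0.5, -0.5, -0.5, -0.5])

```text
clock: 35.95
position: [0.4681, -0.3814, -0.0037]
orientation: [179.9, 0.1, 95.1]
contact_force: [0.5, -1.1, 0.4]
gripper_width: 0.0687
```

Run:
```python
from h import *
s=state();print(s['position'],s['contact_force'],s['gripper_width'])
im=cams.snapshot('wrist');cv2.imwrite('pics/w_w.png',im)
```

```text
[ 0.46808436 -0.38135848 -0.00369451] [ 0.53169555 -1.13741691  0.40884192] 0.06868174271910697
```

View pics/w_w.png

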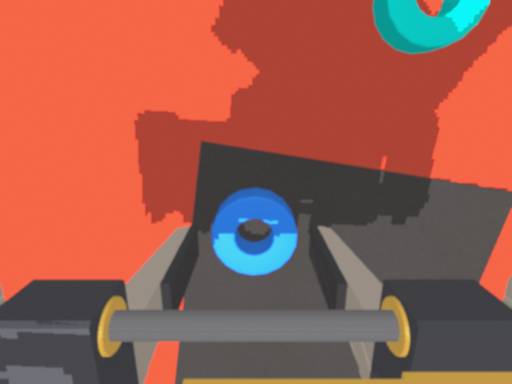

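Request:
drive_tool(travel=[[0, 0, 0.15], [0, 0, 0], [0, 0, 0], [0, 0, 0], [0, 0, 0], [0, 0, 0], [0, 0, 0]], rotation=[[0, 0, 0], [0, 0, 0], [0, 0, 0], [0, 0, 0], [0, 0, 0], [0, 0, 0], [0, 0, 0]], fingers=[-0.5, -0.5, 1, 1, 1, 1, 1], newtons=20)

```text
clock: 36.88
position: [0.4675, -0.3809, -0.0135]
orientation: [180.0, 0.0, 95.1]
contact_force: [0.1, 0.2, 1.4]
gripper_width: 0.0533
```

Request:
drive_tool(travel=[[0, 0, -0.3], [0, 0, -0.8], [0, 0, -0.9], [0, 0, -0.95], [0, 0, 0], [0, 0, 0]], rotation=[[0, 0, 0], [0, 0, 0], [0, 0, 0], [0, 0, 0], [0, 0, 0], [0, 0, 0]], fingers=[1, 1, 1, 1, 1, 1])

```text
clock: 37.62
position: [0.4671, -0.3805, 0.1636]
orientation: [180.0, 0.0, 95.1]
contact_force: [0.3, -0.7, -1.2]
gripper_width: 0.0536
```

Run:
```python
from h import *
s=state();print(s['position'],s['gripper_width'])
for dz in (.026,.029,.032): held(dz,'pics/x_w.png')
plan([.5355,.0926,.165],95)
```

```text
[ 0.46705894 -0.38051401  0.16355553] 0.0535990358449047
held off [1.5 2.6] err 2.13 (208, 193, 92, 92)
held off [1.1 1.5] err 1.33 (208, 193, 92, 93)
held off [0.7 0.2] err 0.66 (208, 193, 92, 93)
now [ 0.4664 -0.38    0.1617] [-1.799e+02 -1.000e-01  9.510e+01] clock 37.775 n 9
travel [[0.86, 0.205, -0.006], [0.86, 0.205, -0.006], [0.861, 0.205, -0.006], [0.861, 0.204, -0.006], [0.861, 0.204, -0.006], [0.861, 0.204, -0.006], [0.861, 0.204, -0.006], [0.861, 0.204, -0.006], [0.861, 0.204, -0.006]] rot [0, 0, np.float64(0.0)] tiltfix [-0.0007 -0.0007  0.    ]
```

View pics/x_w.png

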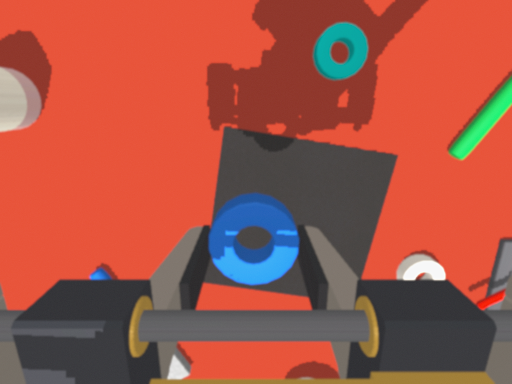

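Request:
drive_tool(travel=[[0.5, 0.12, -0.03], [0.9, 0.21, 0], [0.9, 0.21, 0], [0.9, 0.21, 0], [0.9, 0.21, 0], [0.9, 0.21, 0], [0.9, 0.21, 0], [0.9, 0.21, 0], [0.95, 0.24, 0], [0, 0, 0]], rotation=[[0, 0, 0], [0, 0, 0], [0, 0, 0], [0, 0, 0], [0, 0, 0], [0, 0, 0], [0, 0, 0], [0, 0, 0], [0, 0, 0], [0, 0, 0]], fingers=[1, 1, 1, 1, 1, 1, 1, 1, 1, 1])

```text
clock: 39.02
position: [0.5352, 0.0954, 0.1638]
orientation: [-179.9, -0.0, 95.3]
contact_force: [-0.2, -0.1, -0.9]
gripper_width: 0.0534
```

Request:
drive_tool(travel=[[0, 0, 0], [0, 0, 0]], rotation=[[0, 0, 0], [0, 0, 0]], fingers=[1, 1])

```text
clock: 39.28
position: [0.5351, 0.0908, 0.1646]
orientation: [-179.9, 0.0, 95.0]
contact_force: [0.2, 0.3, -1.1]
gripper_width: 0.0533
```

Run:
```python
from h import *
s=state();print(s['position'],s['orientation'],s['gripper_width'])
im=cams.snapshot('wrist');cv2.imwrite('pics/y_w.png',im)
im=cams.snapshot('side');cv2.imwrite('pics/y_s.png',cv2.resize(im[140:240,210:310],None,fx=6,fy=6,interpolation=cv2.INTER_CUBIC))
plan([.5350,.0926,.165],95)
```

```text
[0.53510975 0.09077816 0.16459531] [-1.79929902e+02  1.88226303e-02  9.50028727e+01] 0.05332599513201575
now [0.5354 0.0908 0.1649] [-180.    0.   95.] clock 39.375 n 1
travel [[0.031, -0.005, -0.001]] rot [0, 0, np.float64(-0.0001)] tiltfix [-0.0001  0.     -0.    ]
```

View pics/y_s.png

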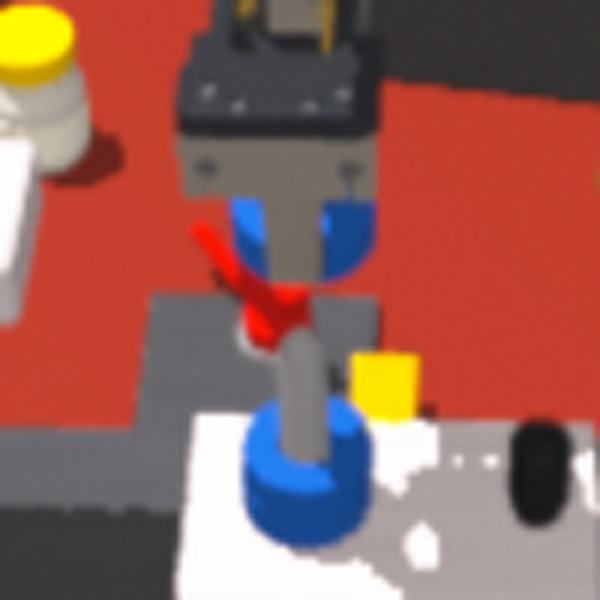

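Request:
drive_tool(travel=[[0.03, 0, 0.3], [0, 0, 0.3], [0, 0, 0.1], [0, 0, 0.1], [0, 0, 0.1], [0, 0, 0]], rotation=[[0, 0, 0], [0, 0, 0], [0, 0, 0], [0, 0, 0], [0, 0, 0], [0, 0, 0]], fingers=[1, 1, 1, 1, 1, 1])

```text
clock: 40.12
position: [0.5353, 0.0938, 0.111]
orientation: [-180.0, 0.0, 95.1]
contact_force: [0.2, 0.3, -1.1]
gripper_width: 0.0536
```

Request:
drive_tool(travel=[[0, 0, 0.1], [0, 0, 0.15], [0, 0, 0.15], [0, 0, 0.15], [0, 0, 0.1], [0, 0, 0], [0, 0, 0]], rotation=[[0, 0, 0], [0, 0, 0], [0, 0, 0], [0, 0, 0], [0, 0, 0], [0, 0, 0], [0, 0, 0]], fingers=[1, 1, 1, 1, 1, 1, 1])

```text
clock: 41.0
position: [0.5356, 0.0938, 0.0721]
orientation: [180.0, 0.0, 95.1]
contact_force: [3.0, -1.4, -1.5]
gripper_width: 0.0536
```

Request:
drive_tool(travel=[[0, 0, 0], [0, 0, 0], [0, 0, 0], [0, 0, 0], [0, 0, -0.6], [0, 0, -0.8], [0, 0, -0.4], [0, 0, 0]], rotation=[[0, 0, 0], [0, 0, 0], [0, 0, 0], [0, 0, 0], [0, 0, 0], [0, 0, 0], [0, 0, 0], [0, 0, 0]], fingers=[-0.5, -0.5, -0.5, -0.5, -0.5, -0.5, -0.5, -0.5])

```text
clock: 42.0
position: [0.5367, 0.0942, 0.1819]
orientation: [179.8, -0.0, 95.1]
contact_force: [-0.5, 0.5, -0.1]
gripper_width: 0.0686
```

Run:
```python
from h import *
im=cams.snapshot('side');cv2.imwrite('pics/z_s.png',cv2.resize(im[60:260,160:360],None,fx=3.9,fy=3,interpolation=cv2.INTER_CUBIC))
im=cams.snapshot('top');cv2.imwrite('pics/z_t.png',im)
plan([.437,.0842,.17],95)
```

```text
now [0.535  0.0938 0.1794] [-180.     0.    95.1] clock 42.1 n 2
travel [[-0.007, -0.82, 0.078], [-0.008, -0.82, 0.078]] rot [0, 0, np.float64(0.0002)] tiltfix [-0.0002  0.     -0.    ]
```

View pics/z_s.png

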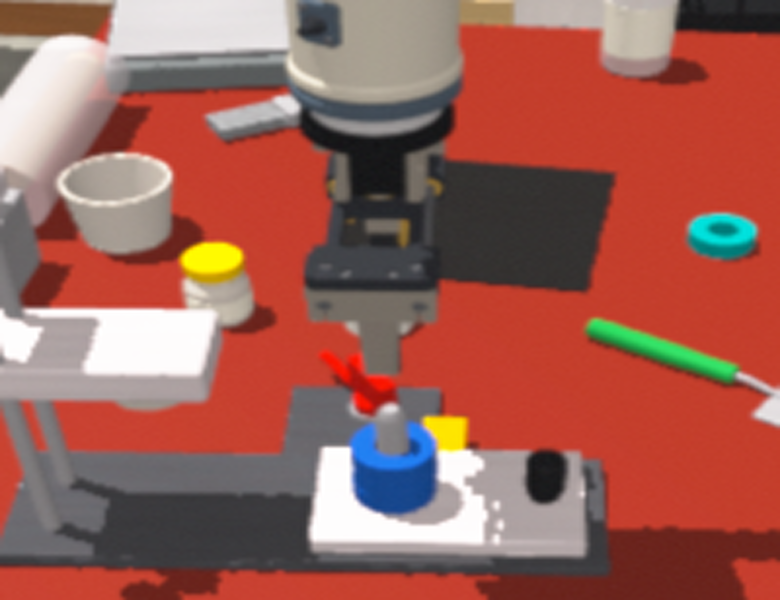

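View pics/z_t.png

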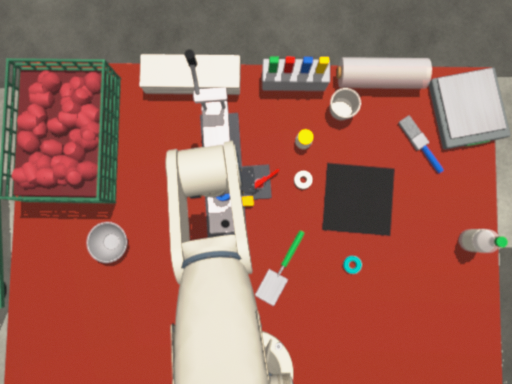

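Request:
drive_tool(travel=[[-0.01, -0.8, 0], [0.01, -0.81, 0], [0, 0, 0], [0, 0, 0]], rotation=[[0, 0, 0], [0, 0, 0], [0, 0, 0], [0, 0, 0]], fingers=[0, 0, 0, 0])

```text
clock: 42.6
position: [0.4397, 0.0854, 0.1796]
orientation: [-180.0, 0.0, 95.1]
contact_force: [0.3, 0.5, 0.6]
gripper_width: 0.0459
```

Run:
```python
from h import *
s=state();print(s['position'],s['orientation'])
im=cams.snapshot('wrist');cv2.imwrite('pics/A_w.png',im)
c=cam('wrist',s);print(proj([[.44,.0846,.075]],c))
im=cams.snapshot('side');c=cam('side')
a=np.linspace(0,2*np.pi,60)
for z in (.03,.05,.07,.09):
    P=np.array([[.5352+.027*np.cos(t),.0935+.027*np.sin(t),z] for t in a])
    cv2.polylines(im,[np.round(proj(P,c)*8).astype(np.int32)],True,(0,255,255),1,cv2.LINE_AA,3)
cv2.imwrite('pics/A_s.png',cv2.resize(im[160:240,220:320],None,fx=8,fy=7.4,interpolation=cv2.INTER_CUBIC))
```

```text
[0.43970712 0.08539771 0.17963561] [-1.79998041e+02  1.79786339e-03  9.50845702e+01]
[[252.01200092 185.92331747]]
```

View pics/A_w.png

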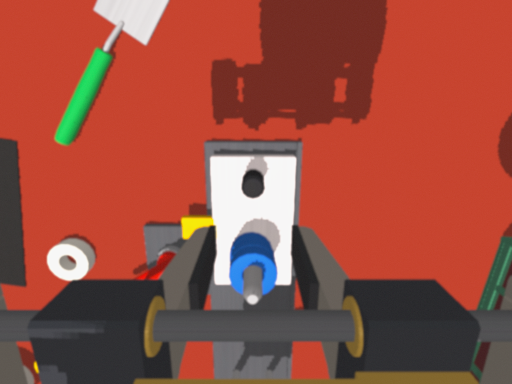

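View pics/A_s.png

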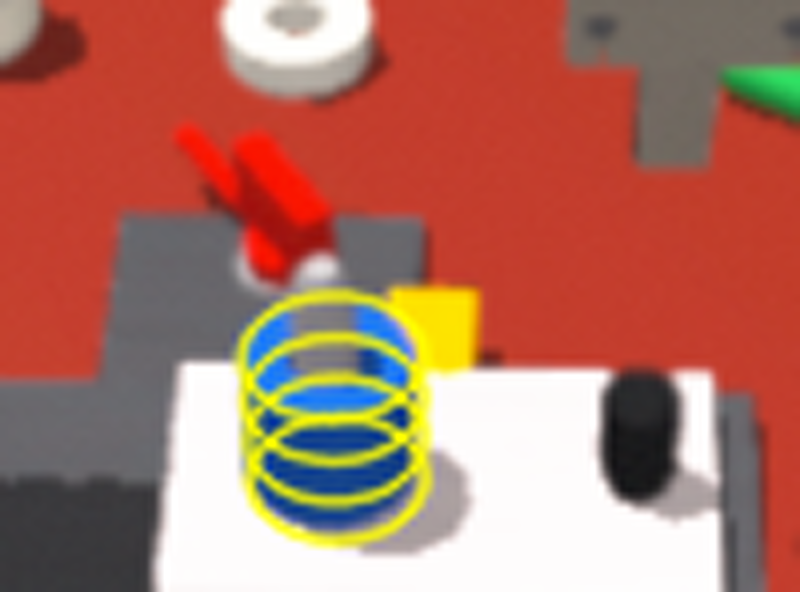

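Request:
drive_tool(travel=[[0, 0, 0.6], [0, 0, 0.7], [0, 0, 0.6], [0, 0, 0.45], [0, 0, 0.24], [0, 0, 0], [0, 0, 0], [0, 0, 0], [0, 0, 0]], rotation=[[0, 0, 0], [0, 0, 0], [0, 0, 0], [0, 0, 0], [0, 0, 0], [0, 0, 0], [0, 0, 0], [0, 0, 0], [0, 0, 0]], fingers=[0, 0, 0, 0, 0, 1, 1, 1, 1], newtons=25)

```text
clock: 43.82
position: [0.4402, 0.0847, 0.0255]
orientation: [179.9, 0.1, 95.1]
contact_force: [2.8, -6.5, -6.3]
gripper_width: 0.025
```

Request:
drive_tool(travel=[[0, 0.1, 0], [0, 0.2, 0], [0, 0.28, 0], [0, 0.28, 0], [0, 0.28, 0], [0, 0.28, 0], [0, 0.28, 0], [0, 0.28, 0], [0, 0.2, 0], [0, 0.12, 0]], rotation=[[0, 0, 0], [0, 0, 0], [0, 0, 0], [0, 0, 0], [0, 0, 0], [0, 0, 0], [0, 0, 0], [0, 0, 0], [0, 0, 0], [0, 0, 0]], fingers=[1, 1, 1, 1, 1, 1, 1, 1, 1, 1])

```text
clock: 45.08
position: [0.5767, 0.0963, 0.0255]
orientation: [-180.0, 0.1, 95.1]
contact_force: [-2.7, -7.0, 0.2]
gripper_width: 0.0253
```

Request:
drive_tool(travel=[[0, 0.04, 0], [0, 0.03, 0], [0, 0, 0], [0, 0, 0], [0, 0, 0]], rotation=[[0, 0, 0], [0, 0, 0], [0, 0, 0], [0, 0, 0], [0, 0, 0]], fingers=[1, 1, 1, 1, 1])

```text
clock: 45.7
position: [0.5796, 0.0966, 0.0255]
orientation: [-179.9, 0.1, 95.1]
contact_force: [-3.3, -6.3, 1.5]
gripper_width: 0.0251
```

Request:
drive_tool(travel=[[0, 0.06, 0], [0, 0, 0], [0, 0, 0], [0, 0, 0]], rotation=[[0, 0, 0], [0, 0, 0], [0, 0, 0], [0, 0, 0]], fingers=[1, 1, 1, 1])

```text
clock: 46.2
position: [0.5796, 0.0965, 0.0254]
orientation: [-179.5, 0.1, 95.1]
contact_force: [-16.3, -7.2, 12.3]
gripper_width: 0.0252
```

Request:
drive_tool(travel=[[0, -0.06, 0], [0, 0, 0], [0, 0, 0], [0, 0, 0], [0, 0, -0.5], [0, 0, -0.8], [0, 0, -0.85], [0, 0, 0], [0, 0, 0]], rotation=[[0, 0, 0], [0, 0, 0], [0, 0, 0], [0, 0, 0], [0, 0, 0], [0, 0, 0], [0, 0, 0], [0, 0, 0], [0, 0, 0]], fingers=[1, 0, 0, 0, 0, 0, 0, 0, 0])

```text
clock: 47.32
position: [0.5806, 0.098, 0.1534]
orientation: [-180.0, -0.0, 95.1]
contact_force: [-0.3, -0.8, 0.1]
gripper_width: 0.0459
```

Run:
```python
from h import *
s=state();print(s['position'],s['orientation'])
plan([.5632,-.0148,.153],95)
im=cams.snapshot('wrist');cv2.imwrite('pics/B_w.png',im)
```

```text
[0.58056202 0.09798408 0.15336314] [-1.79989831e+02 -3.95895112e-03  9.50855961e+01]
now [0.5806 0.098  0.1534] [-180.    -0.    95.1] clock 47.325 n 3
travel [[-0.616, -0.152, 0.002], [-0.616, -0.151, 0.002], [-0.616, -0.151, 0.002]] rot [0, 0, np.float64(0.0002)] tiltfix [-0.0001 -0.      0.    ]
```

View pics/B_w.png

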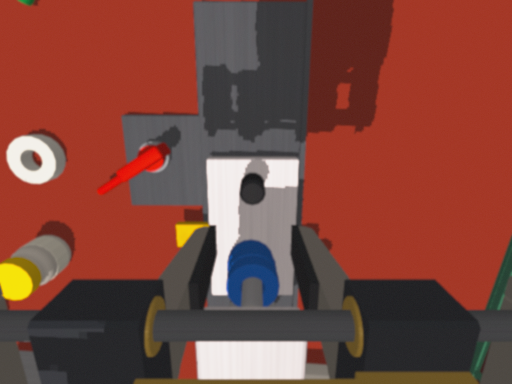

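Request:
drive_tool(travel=[[-0.6, -0.3, 0], [-0.62, -0.15, 0], [-0.63, 0, 0], [0, 0, 0], [0, 0, 0], [0, 0, 0], [0, 0, 0], [0, 0, 0], [0, 0, 0], [0, 0, 0]], rotation=[[0, 0, 0], [0, 0, 0], [0, 0, 0], [0, 0, 0.05], [0, 0, 0.05], [0, 0, 0.05], [0, 0, 0.05], [0, 0, 0.05], [0, 0, 0.05], [0, 0, 0.05]], fingers=[0, 0, 0, 0, 0, 0, 0, 0, 0, 0])

```text
clock: 48.62
position: [0.5626, -0.015, 0.1518]
orientation: [-179.9, 0.2, 31.8]
contact_force: [0.4, 0.4, 0.3]
gripper_width: 0.0462
```

Request:
drive_tool(travel=[[0, 0, 0], [0, 0, 0]], rotation=[[0, 0, 0], [0, 0, 0]], fingers=[0, 0])

```text
clock: 48.88
position: [0.5632, -0.015, 0.1528]
orientation: [-179.9, 0.1, 32.3]
contact_force: [-0.7, 0.1, 0.8]
gripper_width: 0.046
```

Run:
```python
from h import *
s=state();print(s['position'],s['orientation'])
plan([.563,-.0148,.02],32)
c=cam('wrist',s);print(proj([.563,-.0148,.064],c))
im=cams.snapshot('wrist');cv2.imwrite('pics/C_w.png',im)
```

```text
[ 0.56324216 -0.01498471  0.15277366] [-1.79945813e+02  7.68812330e-02  3.22760617e+01]
now [ 0.5632 -0.015   0.1528] [-1.799e+02  1.000e-01  3.230e+01] clock 48.875 n 3
travel [[-0.001, -0.002, 0.738], [-0.001, -0.002, 0.738], [-0.001, -0.002, 0.738]] rot [0, 0, np.float64(0.0005)] tiltfix [-0.0003  0.0004 -0.    ]
[[253.03814121 190.20133253]]
```

View pics/C_w.png

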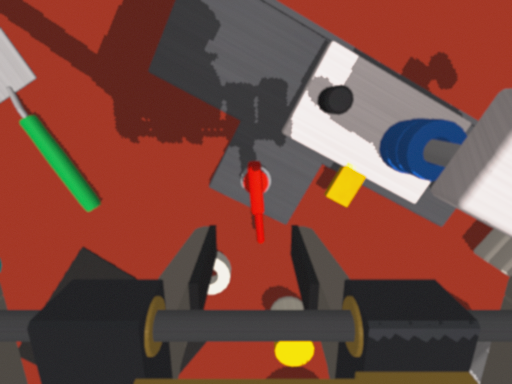

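Request:
drive_tool(travel=[[0.03, 0, 0.6], [0, 0, 0.7], [0, 0, 0.5], [0, 0, 0.42], [0, 0, 0], [0, 0, 0], [0, 0, 0], [0, 0, 0], [0, 0, 0]], rotation=[[0, 0, 0], [0, 0, 0], [0, 0, 0], [0, 0, 0], [0, 0, 0], [0, 0, 0], [0, 0, 0], [0, 0, 0], [0, 0, 0]], fingers=[0, 0, 0, 0, 0, 1, 1, 1, 1], newtons=15)

```text
clock: 50.05
position: [0.5654, -0.0144, 0.0213]
orientation: [180.0, -0.0, 32.1]
contact_force: [-2.7, -1.5, 5.0]
gripper_width: 0.0147
```

Request:
drive_tool(travel=[[0, 0, 0], [0, 0, 0], [0, 0, 0], [0, 0, 0], [0, 0, 0], [0, 0, 0], [0, 0, 0], [0, 0, 0], [0, 0, 0], [0, 0, 0]], rotation=[[0, 0, -0.05], [0, 0, -0.05], [0, 0, -0.05], [0, 0, -0.05], [0, 0, -0.05], [0, 0, -0.05], [0, 0, -0.05], [0, 0, -0.05], [0, 0, -0.05], [0, 0, -0.03]], fingers=[1, 1, 1, 1, 1, 1, 1, 1, 1, 1])

```text
clock: 51.3
position: [0.5651, -0.0153, 0.0213]
orientation: [-179.9, 0.1, 118.7]
contact_force: [-3.8, -7.7, 6.7]
gripper_width: 0.0138
```

Request:
drive_tool(travel=[[0, 0, 0], [0, 0, 0], [0, 0, 0]], rotation=[[0, 0, 0], [0, 0, 0], [0, 0, 0]], fingers=[1, 1, 1])

```text
clock: 51.68
position: [0.5651, -0.0153, 0.0213]
orientation: [-179.9, 0.1, 118.5]
contact_force: [-3.1, -7.7, 7.5]
gripper_width: 0.0137
```

Run:
```python
from h import *
s=state();print(s['position'],s['orientation'],s['torque'],s['gripper_width'])
im=cams.snapshot('wrist');cv2.imwrite('pics/D_w.png',im)
```

```text
[ 0.5650909  -0.01534661  0.02126563] [-1.79942583e+02  8.04710614e-02  1.18527297e+02] [-1.29273505  0.46358287  0.0154954 ] 0.013720896161937257
```

View pics/D_w.png

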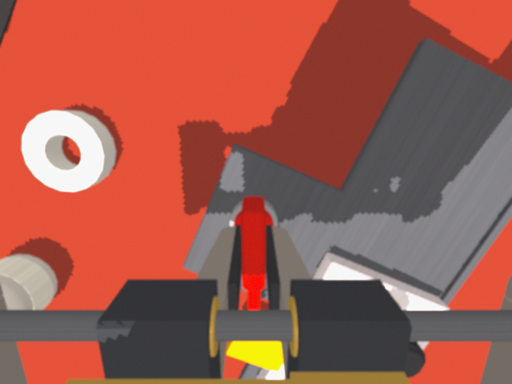

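Request:
drive_tool(travel=[[0, 0, 0], [0, 0, 0], [0, 0, 0], [0, 0, 0]], rotation=[[0, 0, -0.02], [0, 0, 0], [0, 0, 0], [0, 0, 0]], fingers=[1, 1, 1, 1])

```text
clock: 52.22
position: [0.5651, -0.0154, 0.0213]
orientation: [-179.9, 0.1, 122.1]
contact_force: [-3.1, -8.0, 5.8]
gripper_width: 0.014
```

Run:
```python
from h import *
s=state();print(s['orientation'],s['torque'])
```

```text
[-1.79941570e+02  8.19770389e-02  1.22127677e+02] [-1.3078461   0.42767188  0.04652466]
```

Request:
drive_tool(travel=[[0, 0, 0], [0, 0, 0], [0, 0, 0], [0, 0, -0.5], [0, 0, -0.9], [0, -0.4, -0.9], [0, -0.5, -0.9], [0, 0, 0], [0, 0, 0]], rotation=[[0, 0, 0], [0, 0, 0], [0, 0, 0], [0, 0, 0], [0, 0, 0], [0, 0, 0], [0, 0, 0], [0, 0, 0], [0, 0, 0]], fingers=[0, 0, 0, 0, 0, 0, 0, 0, 0])

```text
clock: 53.35
position: [0.5195, -0.0426, 0.2122]
orientation: [180.0, -0.0, 122.1]
contact_force: [0.5, 1.3, 0.2]
gripper_width: 0.0461
```

Run:
```python
from h import *
s=state();print(s['position'],s['orientation'])
im=cams.snapshot('wrist');cv2.imwrite('pics/E_w.png',im)
R,t,th,_=fitpress();c=cam('wrist',s);q=proj([*(R@[-.12,-.11]+t),.064],c)[0];print(q)
x,y=int(q[0])-75,int(q[1])-50
cv2.imwrite('pics/E_z.png',cv2.resize(im[y:y+110,x:x+150],None,fx=5,fy=5,interpolation=cv2.INTER_CUBIC));print(x,y)
im=cams.snapshot('side');cv2.imwrite('pics/E_s.png',cv2.resize(im[120:270,150:350],None,fx=4,fy=4,interpolation=cv2.INTER_CUBIC))
```

```text
[ 0.51952439 -0.04260743  0.21217571] [ 1.79980705e+02 -2.14947800e-03  1.22063975e+02]
[253.71699473 216.65746821]
178 166
```

View pics/E_z.png

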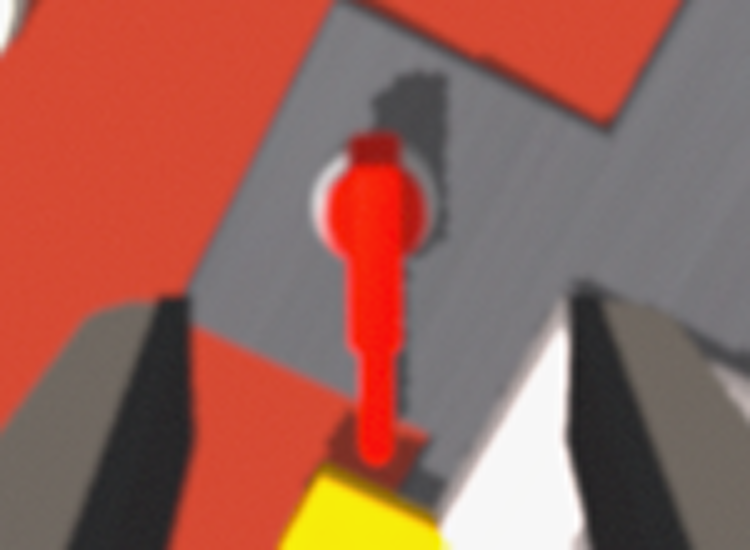

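View pics/E_s.png

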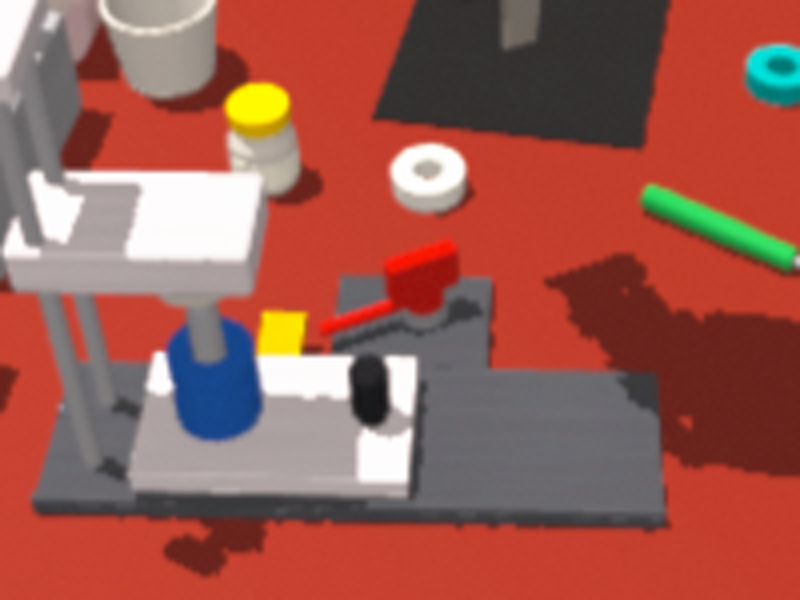

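Run:
```python
from h import *
c=cam('wrist')
f=lambda u,z:back(np.array(u)/5+[178,166]-.4,z,c)[:2]
a,b=f((378,170),.064),f((375,348),.064);ft=f((376,460),.025)
print(a,b,np.linalg.norm(a-b),(a+b)/2,np.degrees(np.arctan2(*(b-a)[::-1])))
k=(a+b)/2;print(np.degrees(np.arctan2(*(ft-k)[::-1])))
im0=cv2.imread('pics/a_side.png');im=cams.snapshot('side')
h=np.hstack([i[170:210,220:280] for i in(im0,im)]);cv2.imwrite('pics/F.png',cv2.resize(h,None,fx=6.5,fy=8,interpolation=cv2.INTER_CUBIC))
```

```text
[ 0.54285757 -0.02681264] [ 0.58238135 -0.00288965] 0.04619998772993488 [ 0.56261946 -0.01485115] 31.185713087815003
31.988435290056557
```

View pics/F.png

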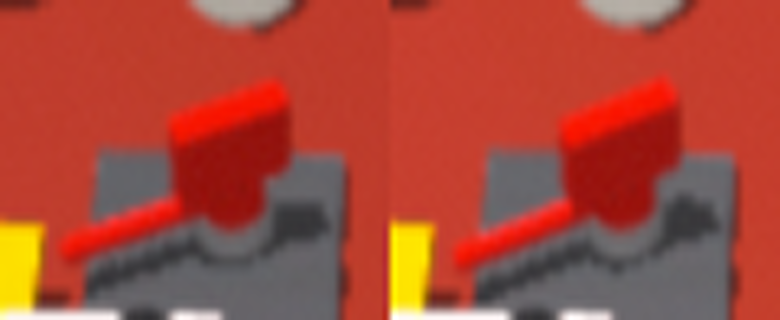

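Request:
drive_tool(travel=[[0, 0.5, 0.9], [0, 0.4, 0.9], [0, 0, 0.7], [0, 0, 0.4], [0, 0, 0.3], [0, 0, 0], [0, 0, 0], [0, 0, 0], [0, 0, 0], [0, 0, 0]], rotation=[[0, 0, 0], [0, 0, 0], [0, 0, 0], [0, 0, 0], [0, 0, 0], [0, 0, 0], [0, 0, 0], [0, 0, 0], [0, 0, 0], [0, 0, 0]], fingers=[0, 0, 0, 0, 0, 0, 1, 1, 1, 1], newtons=15)

```text
clock: 54.75
position: [0.5663, -0.0147, 0.0213]
orientation: [179.9, 0.1, 122.1]
contact_force: [0.6, -3.5, 2.3]
gripper_width: 0.0141
```

Request:
drive_tool(travel=[[0, 0, 0], [0, 0, 0], [0, 0, 0], [0, 0, 0]], rotation=[[0, 0, -0.015], [0, 0, -0.015], [0, 0, 0], [0, 0, 0]], fingers=[1, 1, 1, 1])

```text
clock: 55.25
position: [0.566, -0.0148, 0.0212]
orientation: [180.0, 0.1, 127.4]
contact_force: [0.4, -6.0, 4.4]
gripper_width: 0.0147
```

Run:
```python
from h import *
s=state();print(s['orientation'],s['torque'],s['gripper_width'])
```

```text
[1.79959075e+02 8.18828540e-02 1.27435255e+02] [-0.88135011 -0.10984867 -0.39717935] 0.01466231862792605
```

Request:
drive_tool(travel=[[0, 0, 0], [0, 0, 0], [0, 0, 0], [0, 0, -0.5], [0, 0, -0.9], [0, -0.4, -0.9], [0, -0.5, -0.9], [0, 0, 0], [0, 0, 0]], rotation=[[0, 0, 0], [0, 0, 0], [0, 0, 0], [0, 0, 0], [0, 0, 0], [0, 0, 0], [0, 0, 0], [0, 0, 0], [0, 0, 0]], fingers=[0, 0, 0, 0, 0, 0, 0, 0, 0])

```text
clock: 56.38
position: [0.5223, -0.0468, 0.2121]
orientation: [180.0, -0.0, 127.5]
contact_force: [-0.5, -0.5, 0.4]
gripper_width: 0.0463
```

Run:
```python
from h import *
print(state()['contact_force'])
im=cams.snapshot('side');c=cam('side');R,t,th,_=fitpress()
print(proj([*(R@[-.095,0]+t),.075],c))
cv2.imwrite('pics/G_s.png',cv2.resize(im[120:270,150:350],None,fx=4,fy=4,interpolation=cv2.INTER_CUBIC))
im=cams.snapshot('wrist');cv2.imwrite('pics/G_w.png',im)
```

```text
[-0.46366601 -0.51048753  0.43467457]
[[243.63768699 211.50717994]]
```

View pics/G_s.png

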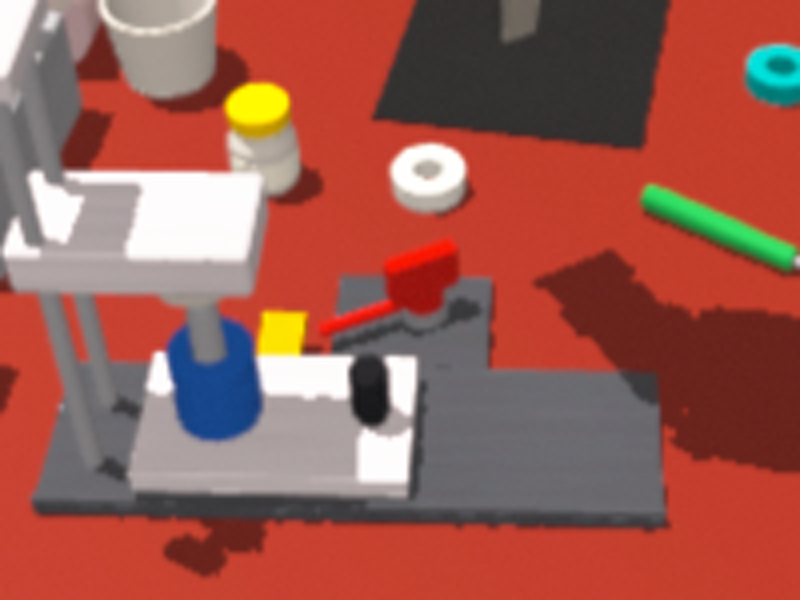

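View pics/G_w.png

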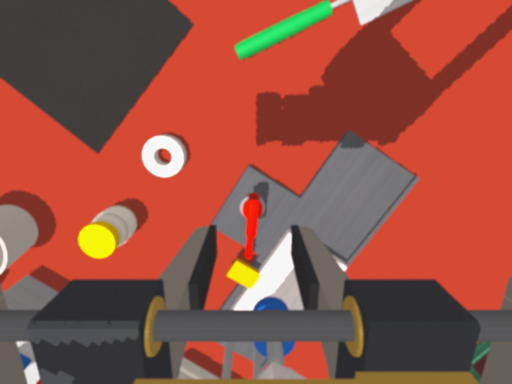

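The final views show the stack of three under the head, the carriage in its starting home position and the knob at its locked stop. The mat is empty and the jar has not moved. I'm handing in.

```bash
python3 -c "
from bench import ctrl
print(ctrl.sign_off())"
```

```text
the job is handed in; nothing more can be done
None
```

The press is ready for the next batch, and the job was handed in at about 56 s on the robot's clock; the sign-off gave no verdict. I turned the knob to free, drew the carriage 140 mm out to its stop, and loaded all three blue collars that were on the mat. I then pushed the carriage home and turned the knob back to locked.

**Last checks**
- **Collars:** in the side view with the carriage still out, the stack matched three collars sitting flat, from 30 to 90 mm above the table. In the final picture they still stand as one stack under the head, and the mat is empty.
- **Carriage:** pushed until it met a firm stop (about 16 N), at the same handle position as at the start.
- **Knob:** against its locked stop. The twisting force rose to 0.40 N m and the jaws slipped on the bar.
- **Bystanders and arm:** the jar and the look-alikes are where they were. I did not check the bowl again after the third collar was loaded; it had not moved by then. The arm is clear of everything, with about 0 N on the tool.

**What went wrong or disagreed**
- **Fingertip length:** the fingertips stand about 20 mm behind the TCP, not 14 mm ahead as described. The first grip on the knob closed on nothing, and I lowered the later grasps to allow for it.
- **Third collar:** the first grasp was too shallow and nudged the collar about 5 mm. The second try held.
- **Knob start angle:** the knob was about 4° short of its locked stop at the start, so it now sits slightly beyond where I found it.

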